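# Load the dried negative frames into the light box

## Task

The glazed negative frames have dried and are stuck in the sprung gaps of the wooden drying rack. Lift the green flap of the light box right up so that it stays open, draw every frame out of the rack by its top edge and lower each gently, without dropping it, all the way down into a slot of its own in the light box, and stand the drying canister with the translucent green lid upright in the box's end pocket. When all is inside, shut the flap fully; leave the plain black canister, the bottle and the steel reel where they are.

Things in the scene. Friction and masses are not known exactly. Their poses are not given: they have to be found in the camera images.
- light_box: White plastic light box, fixed, 130 (x) x 265 (y) x 125 mm high, walls 5 mm, floor 6 mm. Origin: centre of its underside; z up, +x towards the flap hinge, y along its length. Under the flap, from -y to +y: a pocket 70 mm long (y) by 120 mm (x), a 5 mm divider 66 mm high, then three slots 48 mm apart. Box and rack may change sides from start to start.
- slot0 (a point): Centre of the first slot (next to the pocket) on the inner floor, 6 mm above the underside, at y = -10.5 mm of the box. Axes as the box. A slot runs along x over the inner 120 mm, is 12 mm wide (y) between grey ribs up to 52 mm above the box's underside, and flares to about 25 mm between its lips at 66 mm.
- slot1 (a point): The same for the middle slot, at y = +37.5 mm of the box.
- slot2 (a point): The same for the last slot, at y = +85.5 mm of the box; the end wall's inner face is 42 mm beyond it.
- pocket (a point): Centre of the pocket, on the box's inner floor, at y = -92.5 mm of the box, 6 mm above the underside; marked by a small green square.
- flap (a joint): Angle of the translucent green flap (130 x 265 x 5 mm, 0.16 kg) in rad: 0 shut, 1.9 fully open. Starts shut or a little ajar. Stiff hinge: it stays where it is left; about 2 to 3 N at the handle moves it.
- flap_hinge (a point): Middle of the hinge line, at the top of the box's +x wall (x = +65 mm, z = 125 mm of the box). The hinge line runs along the box's y; the free edge is 130 mm from it, on the -x side when shut.
- flap_handle (a point): Centre of the black handle on the flap's outer face: a cylinder 24 mm across, 26 mm long, lying along the box's y on a thin stem. Pinch its flat ends (along y) from above; it can pivot between the pads. Shut, it is 112 mm to -x of the hinge line and 45 mm above it; it turns about that line with the flap, ending on the far side of the upright flap.
- rack: Wooden drying rack, fixed, 110 (x) x 200 (y) x 84 mm high. Origin: centre of its underside; z up. Four narrow gaps run along x at y = -75, -25, 25, 75 mm, their floor at 12 mm, walls up to 84 mm. A leaf spring in each gap presses the frame to a wall with about 5 N; drawing a frame out takes about 10 N. Two or three gaps hold a frame.
- frame0: Negative frame, a stiff plate 90 (x) x 8 (y) x 110 mm (z), 0.09 kg, black with amber glass and an aluminium top rail 26 mm deep. Origin: centre of its bottom edge; z up to the top edge. Starts upright in a gap of the rack with its top 38 mm bare above the walls. May be absent (None). Frames are all alike and may go in any slots.
- frame1: Negative frame, a stiff plate 90 (x) x 8 (y) x 110 mm (z), 0.09 kg, black with amber glass and an aluminium top rail 26 mm deep. Origin: centre of its bottom edge; z up to the top edge. Starts upright in a gap of the rack with its top 38 mm bare above the walls. May be absent (None). Frames are all alike and may go in any slots.
- frame2: Negative frame, a stiff plate 90 (x) x 8 (y) x 110 mm (z), 0.09 kg, black with amber glass and an aluminium top rail 26 mm deep. Origin: centre of its bottom edge; z up to the top edge. Starts upright in a gap of the rack with its top 38 mm bare above the walls. May be absent (None). Frames are all alike and may go in any slots.
- frame3: Negative frame, a stiff plate 90 (x) x 8 (y) x 110 mm (z), 0.09 kg, black with amber glass and an aluminium top rail 26 mm deep. Origin: centre of its bottom edge; z up to the top edge. Starts upright in a gap of the rack with its top 38 mm bare above the walls. May be absent (None). Frames are all alike and may go in any slots.
- canister: Drying canister, matte black with a translucent green lid, cylinder 56 mm across, 105 mm tall, about 0.2 kg, weighted at the foot, standing on the shelf. Origin: centre of its underside.
- black_canister: Plain matte black canister without green, 56 mm across, 105 mm tall. Origin: centre of its underside. Leave alone.
- bottle: Amber glass bottle with black screw top, 66 mm across, 190 mm tall. Origin: centre of its underside. Leave alone.
- reel: Steel spiral reel, 90 mm across, 60 mm tall. Origin: centre of its underside. Leave alone.

How it is judged (in metres and radians):
On the way, in this order (a step that is already met when the one before it is completed fails the run):
1. the flap is lifted right up and stands open (value of joint flap above 1.3 rad and contact force between the fingers and flap below 0.1 N), for 0.2 s.
2. with the flap open, every frame is home in a slot and the green-lidded canister stands in the pocket (((x of frame0 in the frame of slot0 between -0.02 and 0.02 m and y of frame0 in the frame of slot0 between -0.008 and 0.008 m and z of frame0 in the frame of slot0 between -0.01 and 0.008 m) or (x of frame0 in the frame of slot1 between -0.02 and 0.02 m and y of frame0 in the frame of slot1 between -0.008 and 0.008 m and z of frame0 in the frame of slot1 between -0.01 and 0.008 m) or (x of frame0 in the frame of slot2 between -0.02 and 0.02 m and y of frame0 in the frame of slot2 between -0.008 and 0.008 m and z of frame0 in the frame of slot2 between -0.01 and 0.008 m)) and angle between each of frame0, frame1, frame2, frame3's own z axis and vertical below 0.12 rad and linear speed of each of frame0, frame1, frame2, frame3, canister below 0.05 m/s and ((x of frame1 in the frame of slot0 between -0.02 and 0.02 m and y of frame1 in the frame of slot0 between -0.008 and 0.008 m and z of frame1 in the frame of slot0 between -0.01 and 0.008 m) or (x of frame1 in the frame of slot1 between -0.02 and 0.02 m and y of frame1 in the frame of slot1 between -0.008 and 0.008 m and z of frame1 in the frame of slot1 between -0.01 and 0.008 m) or (x of frame1 in the frame of slot2 between -0.02 and 0.02 m and y of frame1 in the frame of slot2 between -0.008 and 0.008 m and z of frame1 in the frame of slot2 between -0.01 and 0.008 m)) and ((x of frame2 in the frame of slot0 between -0.02 and 0.02 m and y of frame2 in the frame of slot0 between -0.008 and 0.008 m and z of frame2 in the frame of slot0 between -0.01 and 0.008 m) or (x of frame2 in the frame of slot1 between -0.02 and 0.02 m and y of frame2 in the frame of slot1 between -0.008 and 0.008 m and z of frame2 in the frame of slot1 between -0.01 and 0.008 m) or (x of frame2 in the frame of slot2 between -0.02 and 0.02 m and y of frame2 in the frame of slot2 between -0.008 and 0.008 m and z of frame2 in the frame of slot2 between -0.01 and 0.008 m)) and ((x of frame3 in the frame of slot0 between -0.02 and 0.02 m and y of frame3 in the frame of slot0 between -0.008 and 0.008 m and z of frame3 in the frame of slot0 between -0.01 and 0.008 m) or (x of frame3 in the frame of slot1 between -0.02 and 0.02 m and y of frame3 in the frame of slot1 between -0.008 and 0.008 m and z of frame3 in the frame of slot1 between -0.01 and 0.008 m) or (x of frame3 in the frame of slot2 between -0.02 and 0.02 m and y of frame3 in the frame of slot2 between -0.008 and 0.008 m and z of frame3 in the frame of slot2 between -0.01 and 0.008 m)) and x of canister in the frame of pocket between -0.045 and 0.045 m and y of canister in the frame of pocket between -0.02 and 0.02 m and z of canister in the frame of pocket between -0.01 and 0.008 m and angle between canister's own z axis and vertical below 0.15 rad and value of joint flap above 0.8 rad), for 0.2 s.
3. the flap is shut (value of joint flap below 0.06 rad), for 0.2 s.
At the end, for the whole second after the job is handed in: Every frame stands at rest in one of the three slots, its foot within 8 mm of the floor, 8 mm of the slot's middle across and 20 mm along, upright within 0.12 rad; the green-lidded canister stands at rest on the pocket's floor, upright within 0.15 rad; the flap is shut to within 0.06 rad (((x of frame0 in the frame of slot0 between -0.02 and 0.02 m and y of frame0 in the frame of slot0 between -0.008 and 0.008 m and z of frame0 in the frame of slot0 between -0.01 and 0.008 m) or (x of frame0 in the frame of slot1 between -0.02 and 0.02 m and y of frame0 in the frame of slot1 between -0.008 and 0.008 m and z of frame0 in the frame of slot1 between -0.01 and 0.008 m) or (x of frame0 in the frame of slot2 between -0.02 and 0.02 m and y of frame0 in the frame of slot2 between -0.008 and 0.008 m and z of frame0 in the frame of slot2 between -0.01 and 0.008 m)) and angle between each of frame0, frame1, frame2, frame3's own z axis and vertical below 0.12 rad and linear speed of each of frame0, frame1, frame2, frame3, canister below 0.05 m/s and ((x of frame1 in the frame of slot0 between -0.02 and 0.02 m and y of frame1 in the frame of slot0 between -0.008 and 0.008 m and z of frame1 in the frame of slot0 between -0.01 and 0.008 m) or (x of frame1 in the frame of slot1 between -0.02 and 0.02 m and y of frame1 in the frame of slot1 between -0.008 and 0.008 m and z of frame1 in the frame of slot1 between -0.01 and 0.008 m) or (x of frame1 in the frame of slot2 between -0.02 and 0.02 m and y of frame1 in the frame of slot2 between -0.008 and 0.008 m and z of frame1 in the frame of slot2 between -0.01 and 0.008 m)) and ((x of frame2 in the frame of slot0 between -0.02 and 0.02 m and y of frame2 in the frame of slot0 between -0.008 and 0.008 m and z of frame2 in the frame of slot0 between -0.01 and 0.008 m) or (x of frame2 in the frame of slot1 between -0.02 and 0.02 m and y of frame2 in the frame of slot1 between -0.008 and 0.008 m and z of frame2 in the frame of slot1 between -0.01 and 0.008 m) or (x of frame2 in the frame of slot2 between -0.02 and 0.02 m and y of frame2 in the frame of slot2 between -0.008 and 0.008 m and z of frame2 in the frame of slot2 between -0.01 and 0.008 m)) and ((x of frame3 in the frame of slot0 between -0.02 and 0.02 m and y of frame3 in the frame of slot0 between -0.008 and 0.008 m and z of frame3 in the frame of slot0 between -0.01 and 0.008 m) or (x of frame3 in the frame of slot1 between -0.02 and 0.02 m and y of frame3 in the frame of slot1 between -0.008 and 0.008 m and z of frame3 in the frame of slot1 between -0.01 and 0.008 m) or (x of frame3 in the frame of slot2 between -0.02 and 0.02 m and y of frame3 in the frame of slot2 between -0.008 and 0.008 m and z of frame3 in the frame of slot2 between -0.01 and 0.008 m)) and x of canister in the frame of pocket between -0.045 and 0.045 m and y of canister in the frame of pocket between -0.02 and 0.02 m and z of canister in the frame of pocket between -0.01 and 0.008 m and angle between canister's own z axis and vertical below 0.15 rad and value of joint flap below 0.06 rad); the robot touches nothing.
It fails at once if the plain black canister is moved more than 30 mm (distance of black_canister from where it was at the start of the episode above 0.03 m).
It fails at once if the bottle is moved more than 30 mm (distance of bottle from where it was at the start of the episode above 0.03 m).
It fails at once if the reel is moved more than 30 mm (distance of reel from where it was at the start of the episode above 0.03 m).
It fails at once if a frame is dropped into the light box (faster than 0.5 m/s within its slots) ((x of frame0 in the frame of light_box between -0.065 and 0.065 m and y of frame0 in the frame of light_box between -0.13 and 0.13 m and z of frame0 in the frame of light_box between -0.01 and 0.075 m and linear speed of frame0 above 0.5 m/s) or (x of frame1 in the frame of light_box between -0.065 and 0.065 m and y of frame1 in the frame of light_box between -0.13 and 0.13 m and z of frame1 in the frame of light_box between -0.01 and 0.075 m and linear speed of frame1 above 0.5 m/s) or (x of frame2 in the frame of light_box between -0.065 and 0.065 m and y of frame2 in the frame of light_box between -0.13 and 0.13 m and z of frame2 in the frame of light_box between -0.01 and 0.075 m and linear speed of frame2 above 0.5 m/s) or (x of frame3 in the frame of light_box between -0.065 and 0.065 m and y of frame3 in the frame of light_box between -0.13 and 0.13 m and z of frame3 in the frame of light_box between -0.01 and 0.075 m and linear speed of frame3 above 0.5 m/s)).
Of frame0, frame1, frame2, frame3 only 2 to 3 are there at a start; the rules pass over those that are not, and their reading is None.
At some moment in a run one of canister may be knocked a few centimetres aside while the robot is not near it.
It also fails if it takes over 210 s, if anything falls off the work surface, if the arm or the gripper's body presses on something with over 40 N, if the wrist force passes 120 N, or if a joint passes its speed limit or range.

## Robot

A 7-joint arm with a two-finger parallel gripper is mounted at the origin on the work surface. World frame = base frame: x ahead of the robot, y to its left, z up, the work surface at z = 0. Lengths are in m, angles in degrees, forces in N, time in s.
With the tool pointing down it reaches from about 0.375 to 0.925 m from the base axis. Payload 3.1 kg.
Tool frame: the origin (TCP) lies midway between the tips of the shut fingers; the grasp point (between the pads) lies env.hold_point_z behind it (env.hold_point_z is the distance from the TCP to the grasp point, in m); x points along the fingers, z is the direction in which the jaws open and shut, and the axes are right-handed (so a half turn about x gives the same grasp; the last joint's range is limited). The gripper opens to 85 mm and grips with 20 to 120 N. Pads are 22 mm wide; open, the fingers measure 114 mm over their backs; the gripper's body (76 mm by 85 mm) begins 54 mm behind the grasp point. The pads swing forward as they close: fully open they stand 13 mm farther back than shut.
Start: joints at [-68.629, 21.939, 2.515, 91.553, -1.026, 66.532, -2.859], TCP at [0.295, 0.579, 0.231] pointing down, gripper open.
Joint ranges: [-149.38, 149.38], [-23.57, 123.04], [-84.95, 90], [0, 143.3], [-89.99, 269.99], [3.08, 112.72], [-163.45, 163.45]. Speed limits (degrees/s): [159.86, 159.86, 180, 180, 180, 180, 180].

## Interface

Orientations are given as a 3x3 rotation matrix whose columns are the frame's x, y, z axes.
In Python, from rig import env gives the robot as it stands.
- The arm moves only by the tool apply_moves, never from a script. Its argument "targets" is a list that holds one entry, the list of rows, each a list of 7 numbers: the turn, a rotation vector about the tool's x, y, z in degrees, then the shift along the tool's x, y, z in cm, then the opening in per cent of the stroke, from 0 (shut) to 100 (fully open). In form: [[[ax, ay, az, tx, ty, tz, claw], ...]]. A call has exactly 8 rows; each row is the pose to reach, as a shift and turn from the pose commanded when the call began, along the tool's axes at that moment; what a row does not reach only later rows make up. A row lasts 1/12 s, in which the tool goes at most 41.7 mm and 7.16 degrees, less where a joint would pass 70% of its speed; a pose out of reach is approached as far as the arm can. A call with a gripper value outside its range is refused whole. The fingers move at their own pace and stop on an object; the grip force is fixed at half the most. Time passes only in rows, so rows that repeat a pose let the fingers close, or fill a call up. It gives the time, the measured TCP pose, the force and the opening at its end, in the units of the state.
- env.read_state(): the state, without advancing time (a new reading comes with each control period).
- env.get_image(name): name is "side" or "top" or "wrist"; returns the picture (384x512x3 uint8, blue, green, red); there is no depth.
- env.camera_model(name): a dict with "intrinsics" (3x3 intrinsics, pixels), "D" ([k1, k2, p1, p2, k3] as OpenCV has them; the pictures are not rectified), "R" (3x3) and "t" (3): a world point X has camera coordinates R X + t; the wrist camera has in their place "mount" (4x4, takes a point from camera to tool coordinates, whose origin is the TCP and whose axes are the tool frame's). Camera axes: x right, y down, z forward; pixel columns grow to the right and rows downward; lengths in m; the calibration is good to about 2 mm. A picture is of the moment at which its call begins: read the wrist's pose just before it. camera_model takes no time and is no camera call.
- env.hand_in(): hands the job in, once; it reports no verdict.
The state is a dict: "time": time; "qpos": joint angles; "joint_vel": joint speeds; "tau": joint torques, N m; "tool_pos": TCP position; "eef_rot": TCP orientation; "force": force on the tool from outside, world axes, zero at the start; "torque": the same for the moment, N m; "width": finger opening in m.
Only numpy, scipy, OpenCV 4.12 (cv2) and the standard library are available. Lean on these libraries where they do the work, as an engineer would, in place of code of your own. Each camera call takes 0.05 s, during which the arm holds its last target.

## Working session

There is one attempt and no reset: what is moved stays moved. The work goes in short steps, Python scripts to look and compute and a tool call to move; the robot and the scene stay as the last step left them, time stands still between calls to the robot, and variables do not carry over. Pictures are saved under pics/ and viewed, and the job is handed in when it is done.

Besides the shell and the picture viewer there is one more tool, called after "Request:" as a command line: name --argument value ..., lists and objects as JSON in quotes. apply_moves: Moves the arm, as the interface text tells. Its arguments: {"type":"object","properties":{"targets":{"type":"array","items":{"type":"array","items":{"type":"array","items":{"type":"number"}}}}},"required":["targets"]}

```bash
mkdir -p pics && ls && python3 - <<'E'
from rig import env
import cv2,numpy as np
print(env.read_state()); print(env.hold_point_z)
for n in ["side","top","wrist"]:
    print(n,env.camera_model(n))
    cv2.imwrite(f"pics/{n}0.png",env.get_image(n))
E
```

```text
pics
{'time': 0.0, 'qpos': array([-68.62781437,  21.99290638,   2.51020121,  91.65095938,
        -1.02655492,  66.53214518,  -2.85931255]), 'joint_vel': array([-0.00753658,  0.00848373, -0.09339964, -0.04596949, -0.04991116,
       -0.00553152, -0.02492602]), 'tau': array([ 8.22606580e-06, -4.33451378e+01,  1.02417357e+00, -2.49515963e+01,
        1.03782551e-02,  1.10722173e-02, -2.48536807e-06]), 'tool_pos': array([0.29440018, 0.57842485, 0.22986085]), 'eef_rot': array([[-1.10661128e-03, -8.91239358e-01,  4.53531898e-01],
       [-2.44077337e-03,  4.53533232e-01,  8.91236024e-01],
       [-9.99996409e-01, -1.20716741e-04, -2.67719829e-03]]), 'force': array([-0.02091905,  0.17912773,  0.14017659]), 'torque': array([ 0.02528754, -0.00377822,  0.05259366]), 'width': 0.08527580697837629}
0.0187
side {'intrinsics': array([[459.42860693,   0.        , 258.64008315],
       [  0.        , 459.42860693, 187.46477925],
       [  0.        ,   0.        ,   1.        ]]), 'D': array([0.01284869, 0.        , 0.        , 0.        , 0.        ]), 'R': array([[-0.98028026,  0.19760844,  0.0012
[... 548 characters left out ...]
2420e-01,  4.22323866e-04, -9.88959955e-01]]), 't': array([-0.01834625,  0.53384421,  1.11895221])}
wrist {'intrinsics': array([[289.87361861,   0.        , 253.36627699],
       [  0.        , 289.87361861, 191.199581  ],
       [  0.        ,   0.        ,   1.        ]]), 'D': array([0.00259477, 0.        , 0.        , 0.        , 0.        ]), 'mount': array([[ 2.88002383e-04, -3.25446826e-01,  9.45560300e-01,
        -1.41587224e-01],
       [ 5.18592992e-04, -9.45560163e-01, -3.25446937e-01,
         8.31483428e-02],
       [ 9.99999824e-01,  5.84090438e-04, -1.03549137e-04,
         6.99688602e-04],
       [ 0.00000000e+00,  0.00000000e+00,  0.00000000e+00,
         1.00000000e+00]])}
```

View pics/side0.png

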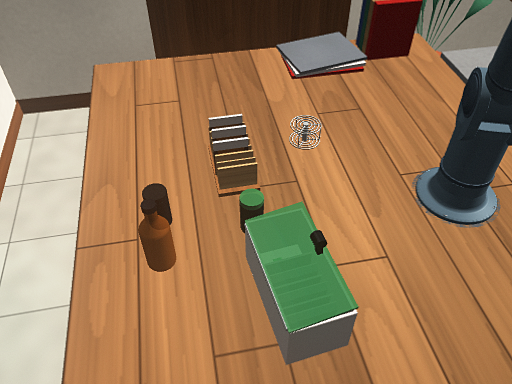

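View pics/top0.png

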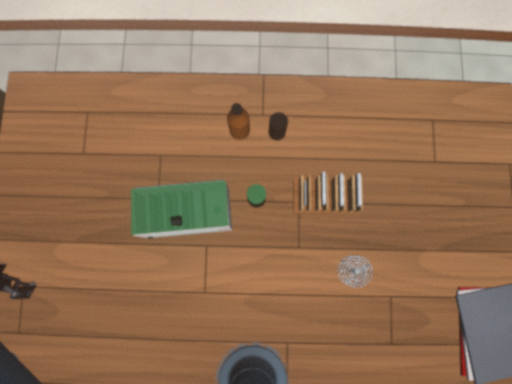

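View pics/wrist0.png

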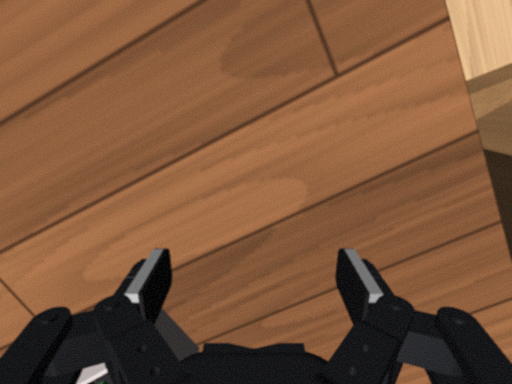

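```bash
cat > h.py <<'E'
from rig import env
import cv2,numpy as np
def cam(n,st=None):
    m=env.camera_model(n)
    K=np.array(m["intrinsics"]);D=np.array(m["D"],float)
    if n=="wrist":
        st=st or env.read_state()
        T=np.eye(4);T[:3,:3]=st["eef_rot"];T[:3,3]=st["tool_pos"]
        C=np.linalg.inv(T@np.array(m["mount"]));return K,D,C[:3,:3],C[:3,3]
    return K,D,np.array(m["R"]),np.array(m["t"])
def ray(c,uv):
    K,D,R,t=c
    p=cv2.undistortPoints(np.array([[uv]],float),K,D)[0,0]
    d=R.T@np.array([p[0],p[1],1]);return -R.T@t,d/np.linalg.norm(d)
def atz(c,uv,z):
    o,d=ray(c,uv);return o+d*(z-o[2])/d[2]
def proj(c,P):
    K,D,R,t=c
    return cv2.projectPoints(np.array(P,float).reshape(-1,3),cv2.Rodrigues(R)[0],t,K,D)[0][:,0]
def crop(img,x0,y0,x1,y1,name,s=None):
    s=s or min(800/(x1-x0),600/(y1-y0))
    c=cv2.resize(img[y0:y1,x0:x1],None,fx=s,fy=s,interpolation=cv2.INTER_CUBIC)
    c=c[:600,:800]
    cv2.imwrite("pics/"+name+".png",c);print(name,"scale",s,c.shape)
def snap(n):
    st=env.read_state();im=env.get_image(n);return im,cam(n,st),st
def box(cx,cy,yaw,w,l,z0,z1):
    a=np.deg2rad(yaw);X=np.array([np.cos(a),np.sin(a)]);Y=np.array([-X[1],X[0]])
    return np.array([[*(np.array([cx,cy])+sx*w/2*X+sy*l/2*Y),z] for z in(z0,z1) for sx,sy in((-1,-1),(-1,1),(1,1),(1,-1))])
E
python3 - <<'E'
from h import *
im=cv2.imread("pics/top0.png")
crop(im,120,165,280,250,"topbox",5)
crop(im,280,160,380,220,"toprack",8)
im=cv2.imread("pics/side0.png")
crop(im,200,100,300,220,"siderack",5)
crop(im,230,190,370,370,"sidebox",3.3)
E
```

```text
topbox scale 5 (425, 800, 3)
toprack scale 8 (480, 800, 3)
siderack scale 5 (600, 500, 3)
sidebox scale 3.3 (594, 462, 3)
```

View pics/topbox.png

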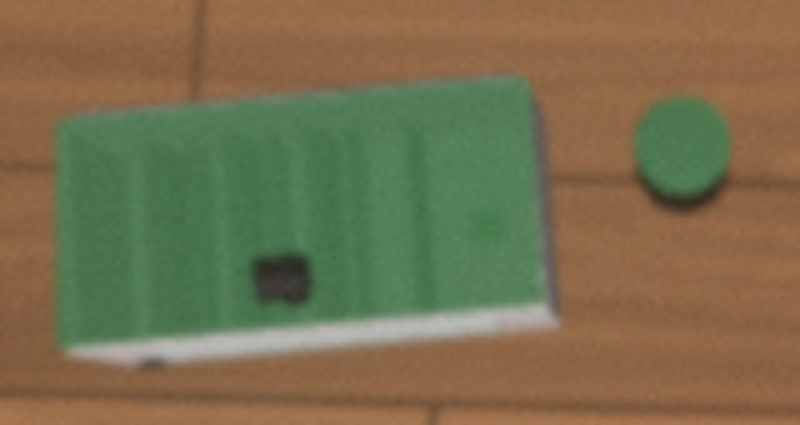

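View pics/toprack.png

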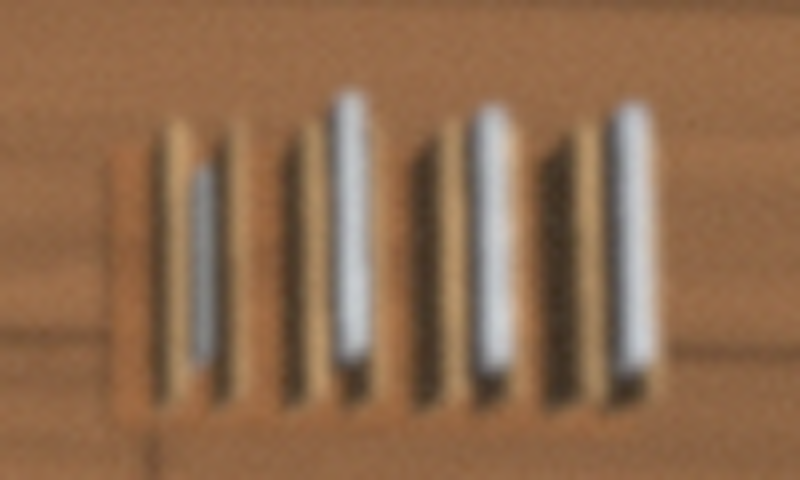

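View pics/siderack.png

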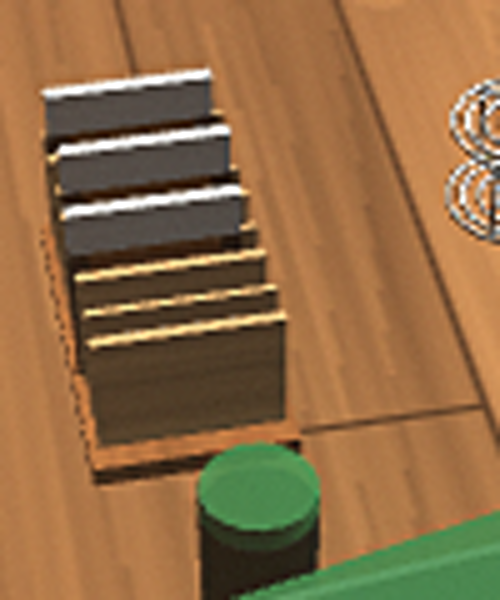

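View pics/sidebox.png

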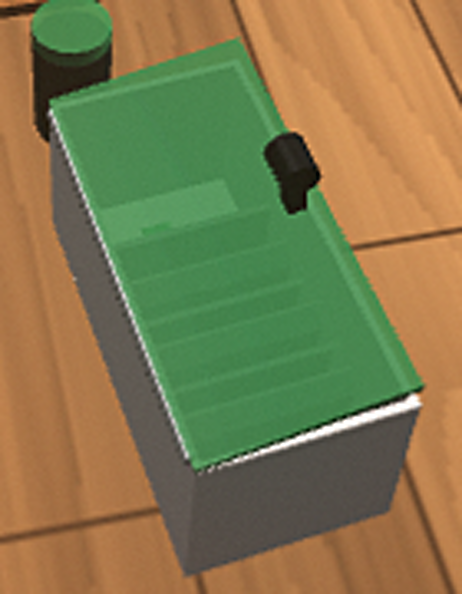

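```bash
python3 - <<'E'
from h import *
from scipy.optimize import least_squares
T,S=cam("top"),cam("side")
def P(p,b):
    cx,cy,yaw=p;a=np.deg2rad(yaw);return np.array([cx+b[0]*np.cos(a)-b[1]*np.sin(a),cy+b[0]*np.sin(a)+b[1]*np.cos(a),b[2]])
def flap(th,d,h,y): # d from hinge toward -x, h above
    return [.065-d*np.cos(th)+h*np.sin(th)*1, y, .125+d*np.sin(th)+h*np.cos(th)]
obs=[(T,(132.4,188.6),lambda t:flap(t,0,.005,.1325)),(T,(225,180.4),lambda t:flap(t,0,.005,-.1325)),
(T,(132.4,235),lambda t:flap(t,.13,.005,.1325)),(T,(229.6,226),lambda t:flap(t,.13,.005,-.1325)),
(T,(232,230),lambda t:[-.065,-.1325,0]),
(S,(230+195/3.3,190+468/3.3),lambda t:flap(t,0,.005,.1325)),(S,(230+50/3.3,190+103/3.3),lambda t:flap(t,0,.005,-.1325)),
(S,(230+238/3.3,190+40/3.3),lambda t:flap(t,.13,.005,-.1325)),(S,(230+422/3.3,190+388/3.3),lambda t:flap(t,.13,.005,.1325)),
(S,(230+187/3.3,190+573/3.3),lambda t:[.065,.1325,0]),(S,(230+390/3.3,190+512/3.3),lambda t:[-.065,.1325,0]),]
f=lambda q:np.concatenate([proj(c,P(q[:3],b(q[3])))[0]-uv for c,uv,b in obs])
r=least_squares(f,[.5,.2,0,.05],x_scale=[.01,.01,1,.05]);print(r.x);print(r.fun.reshape(-1,2).round(1))
p=r.x
for d in (.112,):
  for y in(0,):
    h=P(p[:3],flap(p[3],d,.045,y));print("handle",h,proj(T,h),proj(S,h), "obs T",120+281/5,165+280/5,"S",230+292/3.3,190+155/3.3)
# handle triangulate
def tri(l):
    A=np.zeros((3,3));b=np.zeros(3)
    for c,uv in l:
        o,d=ray(c,uv);M=np.eye(3)-np.outer(d,d);A+=M;b+=M@o
    return np.linalg.solve(A,b)
print("tri handle",tri([(T,(120+281/5,165+280/5)),(S,(230+292/3.3,190+155/3.3))]))
for k,(a,b) in dict(A=((350,90),(352,360)),B=((492,105),(495,372)),C=((632,102),(635,372))).items():
    q=[atz(T,(280+u/8,160+v/8),.122) for u,v in(a,b)];print(k,q, (q[0]+q[1])/2,np.rad2deg(np.arctan2(*(q[0]-q[1])[1::-1])))
for k,(a,b) in dict(A=((65,213),(240,190)),B=((58,152),(230,130)),C=((43,93),(210,73))).items():
    q=[atz(S,(200+u/5,100+v/5),.122) for u,v in(a,b)];print(k,q, (q[0]+q[1])/2,np.rad2deg(np.arctan2(*(q[0]-q[1])[1::-1])))
# rack base from side: near base corners (95,470)?(300,440) z~.012
print([atz(S,(200+u/5,100+v/5),.012) for u,v in((93,468),(300,436))],[atz(T,(280+u/8,160+v/8),.084) for u,v in((176,118),(178,402),(240,118),(236,402))])
print("canister",atz(T,(120+682/5,165+143/5),.105),atz(S,(200+259/5,100+487/5),.105))
print("black",atz(T,(279,115),.105),"bottle",atz(T,(237,108),.19),"reel",atz(T,(355,270),.06))
E
```

```text
[0.48816761 0.2117126  6.61055855 0.07429798]
[[-1.5  0.1]
 [ 0.4 -0.3]
 [-0.5 -0.1]
 [-0.7  0.2]
 [ 0.2 -0.2]
 [ 0.1 -0.4]
 [-0.6 -1.7]
 [ 0.2  0.3]
 [ 0.7  0.1]
 [-0.5  0.6]
 [-0.2 -0.8]]
handle [0.44510514 0.20672206 0.17818957] [[176.86948954 221.64178264]] [[319.6582307 240.0748339]] obs T 176.2 221.0 S 318.4848484848485 236.96969696969697
tri handle [0.44699826 0.20624986 0.18712308]
A [array([ 0.60212746, -0.18796323,  0.122     ]), array([ 0.50605367, -0.18849159,  0.122     ])] [ 0.55409056 -0.18822741  0.122     ] 0.3150984469043109
B [array([ 0.59802634, -0.2382773 ,  0.122     ]), array([ 0.50302853, -0.2385054 ,  0.122     ])] [ 0.55052744 -0.23839135  0.122     ] 0.137574989023538
C [array([ 0.60042183, -0.28810331,  0.122     ]), array([ 0.50418853, -0.28765943,  0.122     ])] [ 0.55230518 -0.28788137  0.122     ] -0.2642771230833378
A [array([ 0.6000823 , -0.18483706,  0.122     ]), array([ 0.51065411, -0.18551715,  0.122     ])] [ 0.5553682  -0.18517711  0.122     ] 0.4357213681180139
B [array([ 0.59727956, -0.2343673 ,  0.122     ]), array([ 0.50680548, -0.23511968,  0.122     ])] [ 0.55204252 -0.23474349  0.122     ] 0.47645863226055285
C [array([ 0.59869661, -0.28602234,  0.122     ]), array([ 0.50846925, -0.28615122,  0.122     ])] [ 0.55358293 -0.28608678  0.122     ] 0.0818363446778133
[array([ 0.60272252, -0.11223195,  0.012     ]), array([ 0.49376276, -0.11403233,  0.012     ])] [array([ 0.59861941, -0.13081971,  0.084     ]), array([ 0.49445378, -0.13226062,  0.084     ]), array([ 0.59921244, -0.15419638,  0.084     ]), array([ 0.4949497 , -0.15315155,  0.084     ])]
canister [0.53633639 0.00061029 0.105     ] [0.53725497 0.0045899  0.105     ]
black [ 0.77151165 -0.05991754  0.105     ] bottle [0.75643509 0.05848706 0.19      ] reel [ 0.32724859 -0.28914599  0.06      ]
```

```bash
cat >> h.py <<'E'
from scipy.spatial.transform import Rotation as Ro
def tgt(pos,psi,tilt=0):
    """tool down, tool z at world angle psi; tilt: about tool z deg"""
    a=np.deg2rad(psi);z=np.array([np.cos(a),np.sin(a),0]);x=np.array([0,0,-1.]);y=np.cross(z,x)
    R=np.stack([x,y,z],1)@Ro.from_euler('z',tilt,degrees=True).as_matrix()
    st=env.read_state();R0=np.array(st["eef_rot"]);p0=np.array(st["tool_pos"])
    rv=Ro.from_matrix(R0.T@R).as_rotvec(degrees=True);s=R0.T@(np.array(pos)-p0)*100
    return np.r_[rv,s].round(2)
BOX=[.4882,.2117,6.6]
def b2w(b,p=None):
    cx,cy,yaw=p or BOX;a=np.deg2rad(yaw);return np.array([cx+b[0]*np.cos(a)-b[1]*np.sin(a),cy+b[0]*np.sin(a)+b[1]*np.cos(a),b[2]])
E
python3 -c "
from h import *
print(tgt([.446,.2065,.29],96.6))"
```

```text
[-3.357e+01 -1.200e-01 -3.000e-02 -5.930e+00 -3.038e+01 -2.631e+01]
```

Request:
apply_moves --targets '[[[-5,0,0,-6,-4,-3.5,60],[-10,-0.1,0,-6,-8,-7,60],[-15,-0.1,0,-6,-11,-9.5,60],[-20,-0.1,0,-6,-14,-12,60],[-25,-0.1,0,-6,-17,-15,60],[-30,-0.1,0,-6,-20,-17.5,60],[-33.6,-0.1,0,-6,-23,-20,60],[-33.6,-0.1,0,-6,-26,-22.5,60]]]'

```text
time: 0.82
tool_pos: [0.4137, 0.2845, 0.2911]
eef_rot: [[0.0, -0.993, -0.118], [0.002, -0.118, 0.993], [-1.0, -0.0, 0.002]]
force: [0.7, 0.3, -0.8]
width: 0.0509
```

```bash
python3 -c "
from h import *
print(tgt([.446,.2065,.29],96.6))"
```

```text
[ 0.16  0.11  0.02  0.1  -2.28 -8.13]
```

Request:
apply_moves --targets '[[[0,0.1,0,0,-1.1,-4,60],[0,0.1,0,0,-2.2,-8.2,60],[0,0.1,0,0,-2.2,-8.2,60],[0,0.1,0,0,-2.2,-8.2,60],[0,0.1,0,0,-2.2,-8.2,60],[0,0.1,0,0,-2.2,-8.2,60],[0,0.1,0,0,-2.2,-8.2,60],[0,0.1,0,0,-2.2,-8.2,60]]]'

```text
time: 1.48
tool_pos: [0.4441, 0.2095, 0.2908]
eef_rot: [[0.0, -0.993, -0.119], [-0.0, -0.119, 0.993], [-1.0, -0.0, -0.0]]
force: [0.2, -1.4, -0.6]
width: 0.051
```

```bash
python3 -c "
from h import *
im,c,st=snap('wrist');cv2.imwrite('pics/w1.png',im)
print(st['tool_pos'],tgt([.446,.2065,.29],96.6))
print(proj(c,[.446,.2065,.182]))"
```

```text
[0.44413197 0.20947711 0.29082873] [ 0.2  -0.02  0.01  0.09 -0.14 -0.29]
[[249.76908475 189.37574712]]
```

View pics/w1.png

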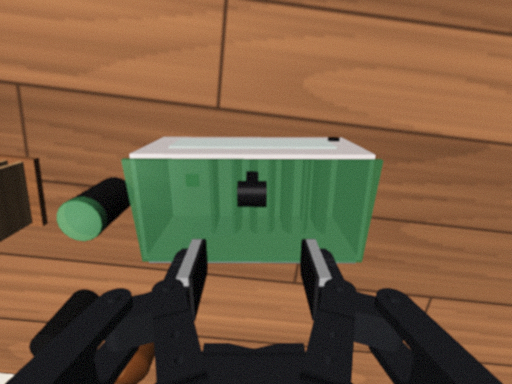

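```bash
python3 - <<'E'
from h import *
im=cv2.imread('pics/w1.png');crop(im,200,150,300,225,'w1c',8)
T,S=cam("top"),cam("side");W=cam("wrist")
for z in(.178,.183,.188):print(z,atz(W,(252,193),z),atz(T,(176.2,221),z),atz(S,(318.5,237),z))
E
```

```text
w1c scale 8 (600, 800, 3)
0.178 [0.45080202 0.20879846 0.178     ] [0.44676051 0.20861551 0.178     ] [0.44506395 0.19907369 0.178     ]
0.183 [0.44905585 0.20861899 0.183     ] [0.44634207 0.20755075 0.183     ] [0.44667027 0.20281905 0.183     ]
0.188 [0.44730969 0.20843952 0.188     ] [0.44592364 0.20648598 0.188     ] [0.44827658 0.20656441 0.188     ]
```

View pics/w1c.png

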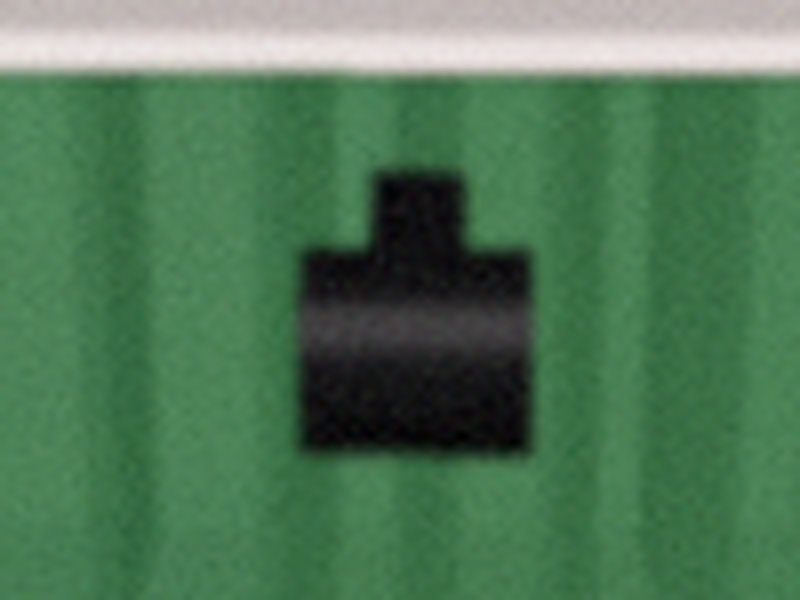

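```bash
python3 -c "
from h import *
print(tgt([.4475,.2083,.166],96.6))"
```

```text
[ 2.000e-01 -2.000e-02  1.000e-02  1.249e+01 -3.100e-01 -1.200e-01]
```

Request:
apply_moves --targets '[[[0.2,0,0,2,-0.3,-0.1,60],[0.2,0,0,5,-0.3,-0.1,60],[0.2,0,0,8,-0.3,-0.1,60],[0.2,0,0,10.5,-0.3,-0.1,60],[0.2,0,0,12,-0.3,-0.1,60],[0.2,0,0,12.5,-0.3,-0.1,60],[0.2,0,0,12.5,-0.3,-0.1,60],[0.2,0,0,12.5,-0.3,-0.1,60]]]'

```text
time: 2.2
tool_pos: [0.4485, 0.2078, 0.1667]
eef_rot: [[0.001, -0.994, -0.113], [0.0, -0.113, 0.994], [-1.0, -0.001, 0.0]]
force: [-0.7, 1.2, 0.1]
width: 0.0513
```

```bash
python3 -c "
from h import *
im,c,st=snap('wrist');cv2.imwrite('pics/w2.png',im)
print(st['tool_pos'],st['force'])"
```

```text
[0.44848166 0.20780885 0.16667122] [-0.67471231  1.18519003  0.06288646]
```

View pics/w2.png

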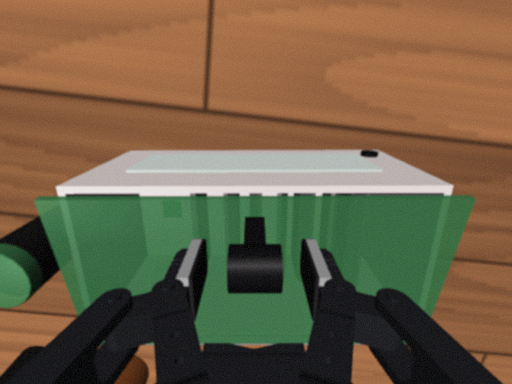

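Request:
apply_moves --targets '[[[0,0,0,0,0,0,10],[0,0,0,0,0,0,10],[0,0,0,0,0,0,10],[0,0,0,0,0,0,10],[0,0,0,0,0,0,10],[0,0,0,0,0,0,10],[0,0,0,0,0,0,10],[0,0,0,0,0,0,10]]]'

```text
time: 2.92
tool_pos: [0.4485, 0.2083, 0.1669]
eef_rot: [[0.002, -0.994, -0.113], [0.002, -0.113, 0.994], [-1.0, -0.002, 0.002]]
force: [-2.4, 3.6, 5.5]
width: 0.0253
```

```bash
python3 - <<'E'
from h import *
st=env.read_state();print(st['tool_pos'],st['force'],st['width'])
g=np.array(st['tool_pos'])+np.array([0,0,.0187])
H=b2w([.065,0,.125]);a=np.deg2rad(6.6);ex=np.array([np.cos(a),np.sin(a),0])
for e in (g,[.447,.208,.187]):
  v=e-H;d=-v@ex;h=v[2];print("d,h",d,h,np.hypot(d,h),np.rad2deg(np.arctan2(h,d))-21.9)
# arc: keep radius r, from phi0, rotate
E
```

```text
[0.4484849  0.20833002 0.16688848] [-2.40472124  3.58638274  5.52890575] 0.025261327897228687
d,h 0.10483923760565635 0.06058847614803847 0.12108769212300932 8.12438782711617
d,h 0.10635222539955992 0.062 0.12310481650787998 8.340839440686608
```

```bash
cat >> h.py <<'E'
def arc(r,phi0,phis):
    """handle arc: shifts in tool axes (cm) from phi0 to each phi (deg from -x horizontal)"""
    st=env.read_state();R0=np.array(st["eef_rot"]);a=np.deg2rad(BOX[2]);ex=np.array([np.cos(a),np.sin(a),0]);ez=np.array([0,0,1.])
    f=lambda p:r*(-np.cos(np.deg2rad(p))*ex+np.sin(np.deg2rad(p))*ez)
    for p in phis:print(p,((f(p)-f(phi0))@R0*100).round(2))
E
python3 -c "
from h import *
arc(.1211,30,[34,40,47,54,61,68,75,82,89,95,101,107,113,118,122])"
```

```text
34 [-0.72 -0.45  0.  ]
40 [-1.73 -1.21  0.01]
47 [-2.8  -2.23  0.01]
54 [-3.74 -3.38  0.01]
61 [-4.53 -4.63  0.02]
68 [-5.16 -5.96  0.02]
75 [-5.63 -7.37  0.03]
82 [-5.92 -8.81  0.03]
89 [ -6.03 -10.29   0.03]
95 [ -5.98 -11.56   0.04]
101 [ -5.81 -12.81   0.04]
107 [ -5.5  -14.04   0.04]
113 [ -5.06 -15.23   0.04]
118 [ -4.6  -16.18   0.05]
122 [ -4.18 -16.91   0.05]
```

Request:
apply_moves --targets '[[[0,0,0,-0.72,-0.45,0,10],[0,0,0,-1.73,-1.21,0,10],[0,0,0,-2.8,-2.23,0,10],[0,0,0,-3.74,-3.38,0,10],[0,0,0,-4.53,-4.63,0,10],[0,0,0,-5.16,-5.96,0,10],[0,0,0,-5.63,-7.37,0,10],[0,0,0,-5.92,-8.81,0,10]]]'

```text
time: 3.58
tool_pos: [0.5302, 0.2178, 0.224]
eef_rot: [[-0.013, -0.993, -0.114], [-0.002, -0.114, 0.994], [-1.0, 0.014, 0.0]]
force: [-7.7, 2.1, 3.5]
width: 0.0251
```

```bash
python3 - <<'E'
from h import *
st=env.read_state();print(st['tool_pos'],st['force'],st['width'])
arc(.1211,82,[89,95,101,107,113,118,121])
im,c,st=snap('wrist');cv2.imwrite('pics/w3.png',im)
E
```

```text
[0.53019735 0.2177881  0.2239693 ] [-7.69543755  2.05217313  3.5119609 ] 0.02505844205934041
89 [-0.14 -1.47  0.  ]
95 [-0.11 -2.74  0.  ]
101 [ 0.05 -4.    0.  ]
107 [ 0.34 -5.23  0.01]
113 [ 0.76 -6.43  0.01]
118 [ 1.2  -7.39  0.01]
121 [ 1.5  -7.94  0.01]
```

View pics/w3.png

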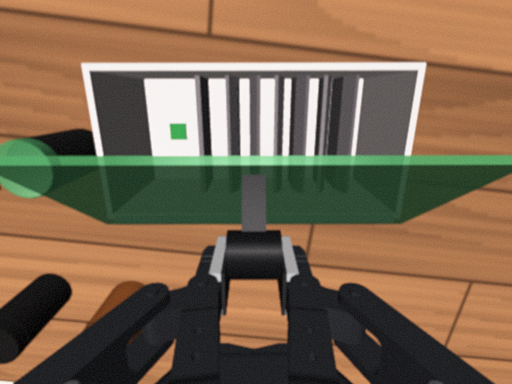

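Request:
apply_moves --targets '[[[0,0,0,-0.14,-1.47,0,10],[0,0,0,-0.11,-2.74,0,10],[0,0,0,0.05,-4,0,10],[0,0,0,0.34,-5.23,0,10],[0,0,0,0.76,-6.43,0,10],[0,0,0,1.2,-7.39,0,10],[0,0,0,1.5,-7.94,0,10],[0,0,0,1.5,-7.94,0,10]]]'

```text
time: 4.3
tool_pos: [0.6138, 0.2275, 0.2098]
eef_rot: [[-0.002, -0.994, -0.113], [0.001, -0.113, 0.994], [-1.0, 0.002, 0.002]]
force: [-1.5, 4.0, 2.2]
width: 0.0249
```

Request:
apply_moves --targets '[[[0,0,0,0,0,0,60],[0,0,0,0,0,0,60],[0,0,0,0,0,0,60],[0,0,0,0,0,0,60],[0,0,0,-1,0,0,60],[0,0,0,-3,0,0,60],[0,0,0,-6,0,0,60],[0,0,0,-10,0,0,60]]]'

```text
time: 4.97
tool_pos: [0.6125, 0.2246, 0.3086]
eef_rot: [[-0.005, -0.994, -0.111], [-0.003, -0.111, 0.994], [-1.0, 0.006, -0.003]]
force: [0.9, 0.7, 0.3]
width: 0.0516
```

```bash
python3 - <<'E'
from h import *
st=env.read_state();print(st['tool_pos'],st['force'],st['width'])
im,c,st=snap('wrist');cv2.imwrite('pics/w4.png',im)
im,c,st=snap('side');cv2.imwrite('pics/s4.png',im)
E
```

```text
[0.61246955 0.22461372 0.30857309] [0.87660629 0.65169282 0.3358027 ] 0.051571411719215615
```

View pics/w4.png

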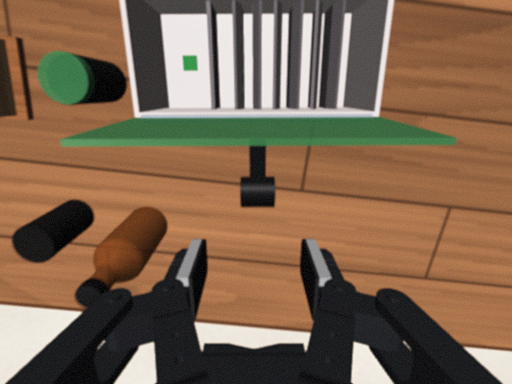

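View pics/s4.png

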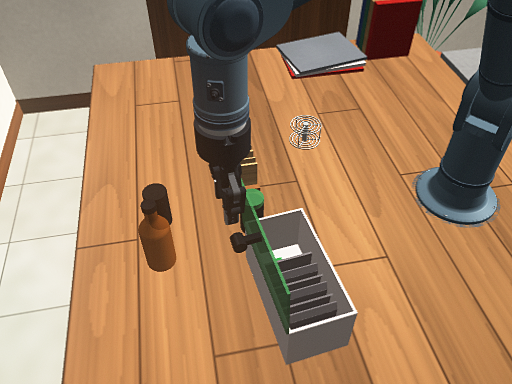

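```bash
python3 -c "
from h import *
print(tgt([.47,.2,.36],96.6))"
```

```text
[-0.22  0.24  0.92 -4.23 15.03 -0.96]
```

Request:
apply_moves --targets '[[[0,0,0,-3.5,0.5,-0.2,45],[0,0,0,-4,4,-0.5,45],[0,0,0,-4.2,8,-1,45],[0,0,0,-4.2,11,-1,45],[0,0,0,-4.2,14,-1,45],[0,0,0,-4.2,15,-1,45],[0,0,0,-4.2,15,-1,45],[0,0,0,-4.2,15,-1,45]]]'

```text
time: 5.73
tool_pos: [0.4671, 0.199, 0.3532]
eef_rot: [[0.003, -0.994, -0.112], [0.001, -0.112, 0.994], [-1.0, -0.003, 0.001]]
force: [0.3, 0.2, -0.0]
width: 0.0386
```

```bash
python3 - <<'E'
from h import *
im,c,st=snap('wrist');cv2.imwrite('pics/w5.png',im);print(st['tool_pos'],st['eef_rot'])
im=cv2.resize(im,None,fx=1.56,fy=1.56,interpolation=cv2.INTER_CUBIC);cv2.imwrite('pics/w5b.png',im)
E
```

```text
[0.46705123 0.19901988 0.35324275] [[ 2.97114277e-03 -9.93704532e-01 -1.11993190e-01]
 [ 1.17890844e-03 -1.11990126e-01  9.93708620e-01]
 [-9.99994891e-01 -3.08447990e-03  8.38748005e-04]]
```

View pics/w5b.png

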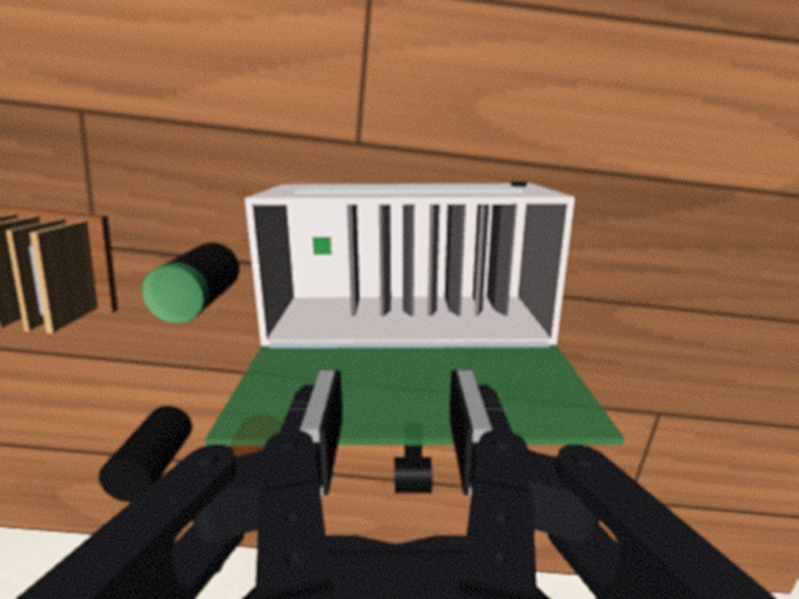

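```bash
python3 - <<'E'
from h import *
im=cv2.imread('pics/w5.png')
crop(im,150,110,265,230,'w5l',5);crop(im,255,110,375,230,'w5r',5)
E
```

```text
w5l scale 5 (600, 575, 3)
w5r scale 5 (600, 600, 3)
```

View pics/w5l.png

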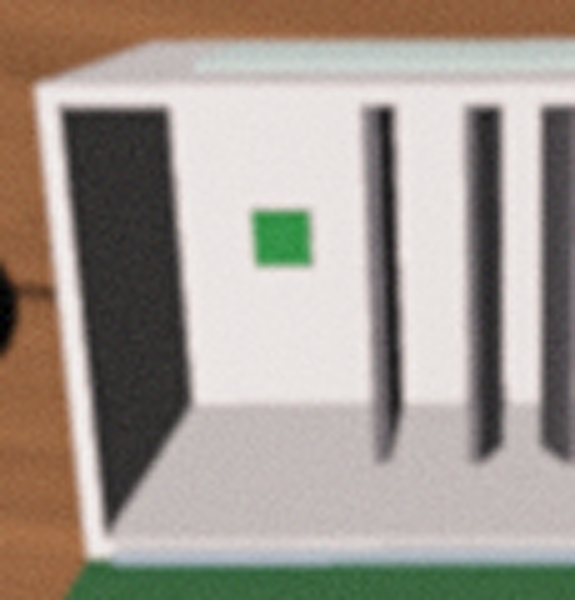

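View pics/w5r.png

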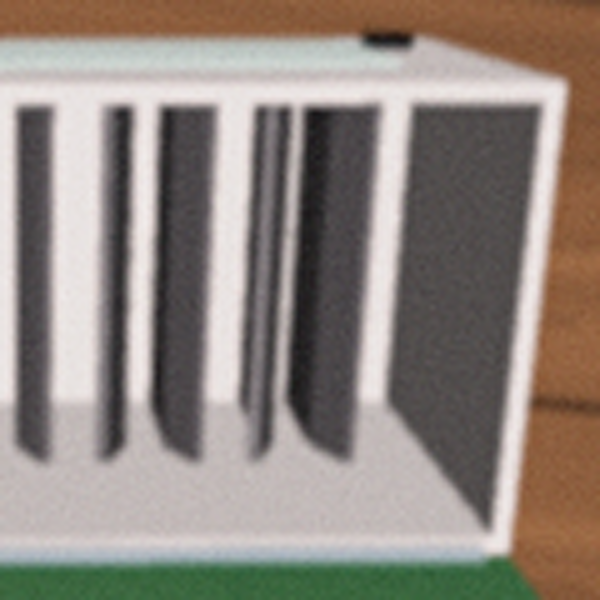

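```bash
python3 - <<'E'
from h import *
from scipy.optimize import least_squares
T=np.eye(4);R=np.array([[ 2.97114277e-03,-9.93704532e-01,-1.11993190e-01],[1.17890844e-03,-1.11990126e-01,9.93708620e-01],[-9.99994891e-01,-3.08447990e-03,8.38748005e-04]])
c=cam("wrist",dict(eef_rot=R,tool_pos=np.array([0.46705123,0.19901988,0.35324275])))
z=.125
L=[((36,88),(-.065,-.1325,z)),((62,108),(-.06,-.1275,z)),((106,532),(.06,-.1275,z)),((88,557),(.065,-.1325,z)),((283,238),(0,-.0925,.006)),((193,405),(.06,-.1275,.006))]
Rr=[((567,82),(-.065,.1325,z)),((545,105),(-.06,.1275,z)),((492,532),(.06,.1275,z)),((508,557),(.065,.1325,z)),((388,402),(.06,.1275,.006))]
obs=[((150+u/5,110+v/5),b) for (u,v),b in L]+[((255+u/5,110+v/5),b) for (u,v),b in Rr]
f=lambda q:np.concatenate([proj(c,b2w([b[0],b[1],b[2]+q[3]],[q[0],q[1],q[2]*1.0]))[0]-uv for uv,b in obs])
r=least_squares(f,[.488,.212,6.6,0],x_scale=[.01,.01,1,.01]);print(r.x);print(r.fun.reshape(-1,2).round(2))
E
```

```text
[ 4.90444711e-01  2.14278768e-01  6.63010825e+00 -1.45454411e-03]
[[ 0.44 -0.38]
 [-0.36 -0.37]
 [-0.03  1.65]
 [ 0.35 -0.08]
 [ 0.1  -0.27]
 [ 0.39 -0.62]
 [-0.01  0.17]
 [-0.08 -0.39]
 [ 0.02  1.15]
 [-0.   -0.61]
 [-0.91 -0.43]]
```

```bash
sed -i 's/^BOX=.*/BOX=[.4902,.2138,6.63]/' h.py && python3 -c "
from h import *
print(tgt([.53,-.22,.26],90.3))"
```

```text
[ 6.090e+00  3.000e-02  1.600e-01  9.290e+00 -1.510e+00 -4.233e+01]
```

Request:
apply_moves --targets '[[[1,0,0,0,0,-4,45],[2,0,0,0.5,-0.2,-8,45],[3,0,0,1,-0.5,-12,45],[4,0,0,2,-0.7,-16,45],[5,0,0,3,-1,-20,45],[6,0,0,4,-1.2,-24,45],[6,0,0,5,-1.3,-28,45],[6,0,0,6,-1.5,-32,45]]]'

```text
time: 6.45
tool_pos: [0.5185, -0.1205, 0.2921]
eef_rot: [[0.002, -1.0, -0.006], [-0.002, -0.006, 1.0], [-1.0, -0.002, -0.002]]
force: [0.5, 0.5, 1.0]
width: 0.0386
```

```bash
python3 -c "
from h import *
print(tgt([.53,-.22,.26],90.3))"
```

```text
[ 0.06 -0.11  0.1   3.24 -1.09 -9.95]
```

Request:
apply_moves --targets '[[[0,0,0,1,-0.5,-4,45],[0,0,0,2,-1,-8,45],[0,0,0,3.2,-1.1,-10,45],[0,0,0,3.2,-1.1,-10,45],[0,0,0,3.2,-1.1,-10,45],[0,0,0,3.2,-1.1,-10,45],[0,0,0,3.2,-1.1,-10,45],[0,0,0,3.2,-1.1,-10,45]]]'

```text
time: 7.12
tool_pos: [0.5301, -0.2154, 0.2608]
eef_rot: [[0.002, -1.0, -0.011], [0.0, -0.011, 1.0], [-1.0, -0.002, 0.0]]
force: [0.1, -0.6, 0.4]
width: 0.0385
```

```bash
python3 - <<'E'
from h import *
im,c,st=snap('wrist');cv2.imwrite('pics/w6.png',im);print(st['tool_pos'],st['eef_rot'].tolist())
im=cv2.resize(im,None,fx=1.56,fy=1.56,interpolation=cv2.INTER_CUBIC);cv2.imwrite('pics/w6b.png',im)
E
```

```text
[ 0.53014655 -0.21535413  0.26082077] [[0.0016595791055574118, -0.9999403051109591, -0.010799630169353546], [0.00027488979735715887, -0.01079918845814721, 0.9999416492797192], [-0.999998585115395, -0.0016624509760700358, 0.000256951280319055]]
```

View pics/w6b.png

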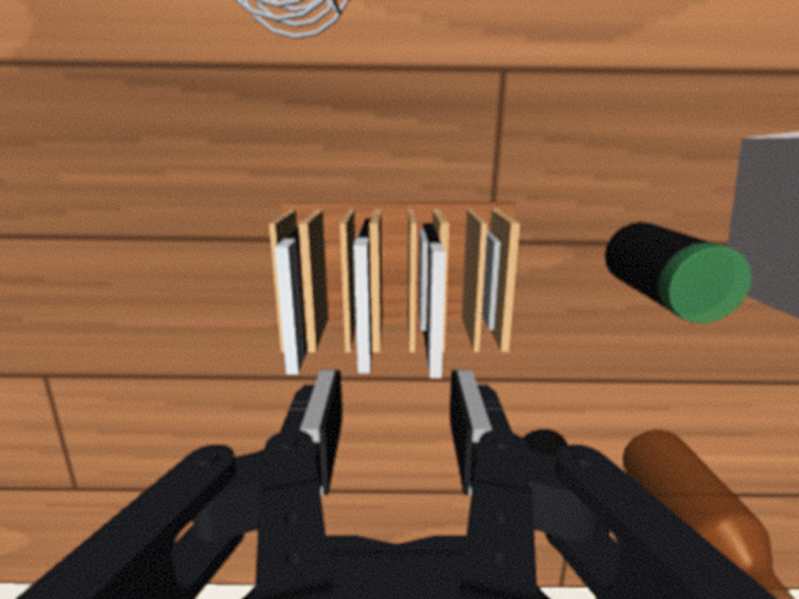

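```bash
python3 - <<'E'
from h import *
im=cv2.imread('pics/w6.png');crop(im,170,125,300,250,'w6c',4.8)
E
```

```text
w6c scale 4.8 (600, 624, 3)
```

View pics/w6c.png

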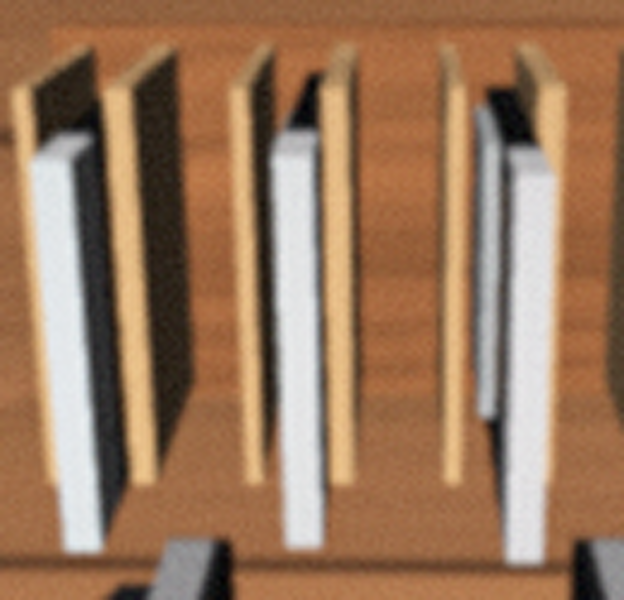

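```bash
python3 - <<'E'
from h import *
c=cam("wrist")
for k,(a,b) in dict(A=((531,170),(525,563)),B=((293,152),(304,547)),C=((57,158),(84,550))).items():
    q=[atz(c,(170+u/4.8,125+v/4.8),.122) for u,v in(a,b)];print(k,q[0].round(4),q[1].round(4), ((q[0]+q[1])/2).round(4),np.rad2deg(np.arctan2(*(q[1]-q[0])[1::-1])))
print("can",atz(c,(708/1.56,283/1.56),.105))
print(tgt([.553,-.187,.2],90.3))
E
```

```text
A [ 0.5114 -0.1885  0.122 ] [ 0.6024 -0.186   0.122 ] [ 0.5569 -0.1873  0.122 ] 1.543599401098089
B [ 0.5081 -0.2374  0.122 ] [ 0.5989 -0.2361  0.122 ] [ 0.5535 -0.2367  0.122 ] 0.7686015113548532
C [ 0.5099 -0.2857  0.122 ] [ 0.6002 -0.2859  0.122 ] [ 0.5551 -0.2858  0.122 ] -0.09954363149572691
can [ 5.36168876e-01 -3.34953697e-04  1.05000000e-01]
[ 0.31  0.02  0.1   6.09 -2.32  2.82]
```

```bash
python3 -c "
from h import *
print(tgt([.555,-.187,.092],90.7))"
```

```text
[-0.09  0.02  0.1  16.89 -2.5   2.81]
```

Request:
apply_moves --targets '[[[0,0,0.1,1,-2,2,45],[0,0,0.1,4.5,-2.5,2.8,45],[0,0,0.1,8.5,-2.5,2.8,45],[0,0,0.1,12,-2.5,2.8,45],[0,0,0.1,15,-2.5,2.8,45],[0,0,0.1,16.5,-2.5,2.8,45],[0,0,0.1,16.9,-2.5,2.8,45],[0,0,0.1,16.9,-2.5,2.8,45]]]'

```text
time: 7.83
tool_pos: [0.5533, -0.1876, 0.0903]
eef_rot: [[-0.004, -1.0, -0.009], [0.001, -0.009, 1.0], [-1.0, 0.003, 0.001]]
force: [-0.1, -1.1, 0.3]
width: 0.0384
```

```bash
python3 - <<'E'
from h import *
im,c,st=snap('wrist');cv2.imwrite('pics/w7.png',im);print(st['tool_pos'],st['force'])
E
```

```text
[ 0.55330609 -0.18759324  0.09034366] [-0.05178578 -1.05126521  0.34855942]
```

View pics/w7.png

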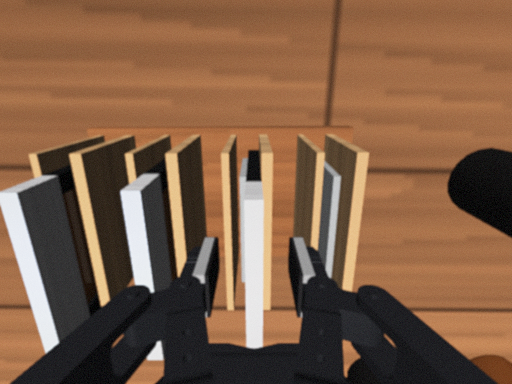

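Request:
apply_moves --targets '[[[0,0,0,0,0,0,0],[0,0,0,0,0,0,0],[0,0,0,0,0,0,0],[0,0,0,0,0,0,0],[0,0,0,0,0,0,0],[0,0,0,0,0,0,0],[0,0,0,0,0,0,0],[0,0,0,0,0,0,0]]]'

```text
time: 8.55
tool_pos: [0.5556, -0.188, 0.0935]
eef_rot: [[0.002, -1.0, -0.009], [0.001, -0.009, 1.0], [-1.0, -0.002, 0.001]]
force: [-0.9, 2.9, 6.0]
width: 0.0071
```

Request:
apply_moves --targets '[[[0,0,0,-0.5,0,0,0],[0,0,0,-1,0,0,0],[0,0,0,-1.7,0,0,0],[0,0,0,-2.5,0,0,0],[0,0,0,-3.5,0,0,0],[0,0,0,-4.5,0,0,0],[0,0,0,-5.5,0,0,0],[0,0,0,-6.5,0,0,0]]]'

```text
time: 9.22
tool_pos: [0.554, -0.1884, 0.1576]
eef_rot: [[-0.001, -1.0, -0.007], [0.001, -0.007, 1.0], [-1.0, 0.001, 0.001]]
force: [-0.0, 2.2, -3.1]
width: 0.0069
```

```bash
python3 - <<'E'
from h import *
im,c,st=snap('wrist');cv2.imwrite('pics/w8.png',im);print(st['tool_pos'],st['force'])
E
```

```text
[ 0.55399513 -0.18841569  0.15755993] [-0.02850209  2.22201823 -3.06923787]
```

View pics/w8.png

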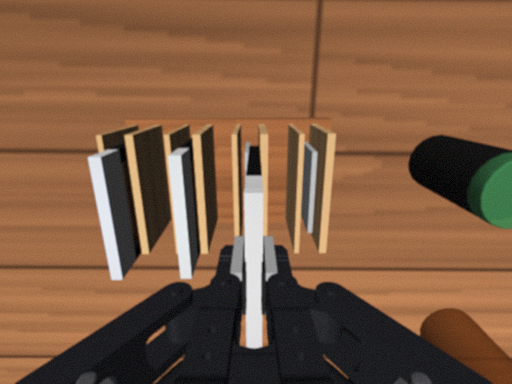

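```bash
python3 -c "
from h import *
for y in (-.0105,.0375,.0855): print(b2w([0,y,0]))
p=b2w([0,.0855,.24]);print(p,tgt(p,96.63))"
```

```text
[0.4914123  0.20337022 0.        ]
[0.48587035 0.25104922 0.        ]
[0.4803284  0.29872821 0.        ]
[0.4803284  0.29872821 0.24      ] [-6.23 -0.1   0.23 -8.09  7.19 48.91]
```

Request:
apply_moves --targets '[[[0,0,0,-3,0,0,0],[0,0,0,-6,0,0.5,0],[0,0,0,-8,0.5,3,0],[-1,0,0,-8.1,1,6.5,0],[-2,0,0,-8.1,2,10.5,0],[-3,0,0,-8.1,3,14.5,0],[-3.5,0,0,-8.1,4,18.5,0],[-4,0,0,-8.1,4.5,22,0]]]'

```text
time: 9.93
tool_pos: [0.5077, 0.0315, 0.239]
eef_rot: [[0.003, -0.997, -0.076], [0.0, -0.076, 0.997], [-1.0, -0.003, 0.0]]
force: [1.5, 0.4, -1.6]
width: 0.0072
```

```bash
python3 -c "
from h import *
p=b2w([0,.0855,.24]);print(p,tgt(p,96.63))"
```

```text
[0.4803284  0.29872821 0.24      ] [-2.270e+00  1.000e-02  1.600e-01 -1.000e-01  6.900e-01  2.685e+01]
```

Request:
apply_moves --targets '[[[-0.5,0,0,0,0,4,0],[-1,0,0,0,0.2,8,0],[-1.5,0,0,0,0.3,12,0],[-2,0,0,0,0.4,16,0],[-2.3,0,0,0,0.5,20,0],[-2.3,0,0,0,0.6,23.5,0],[-2.3,0,0,0,0.7,26,0],[-2.3,0,0,0,0.7,26.8,0]]]'

```text
time: 10.6
tool_pos: [0.4798, 0.3031, 0.2388]
eef_rot: [[0.003, -0.992, -0.123], [0.004, -0.123, 0.992], [-1.0, -0.003, 0.003]]
force: [-0.3, 0.7, -0.9]
width: 0.0073
```

```bash
python3 - <<'E'
from h import *
im,c,st=snap('wrist');cv2.imwrite('pics/w9.png',im);print(st['tool_pos'],st['force'])
p=b2w([0,.0855,.24]);print(p,tgt(p,96.63))
im=cv2.resize(im,None,fx=1.56,fy=1.56,interpolation=cv2.INTER_CUBIC);cv2.imwrite('pics/w9b.png',im)
im,c,st=snap('top');crop(im,120,160,280,250,'t9',5)
E
```

```text
[0.4798277  0.30308639 0.23882458] [-0.31000696  0.69930132 -0.8502956 ]
[0.4803284  0.29872821 0.24      ] [ 0.42  0.15  0.15 -0.14  0.02 -0.35]
t9 scale 5 (450, 800, 3)
```

View pics/w9b.png

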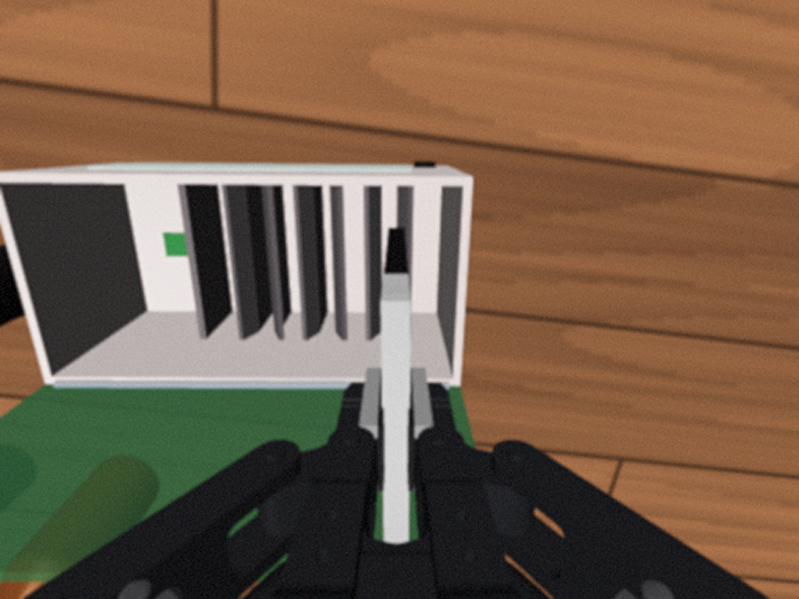

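View pics/t9.png

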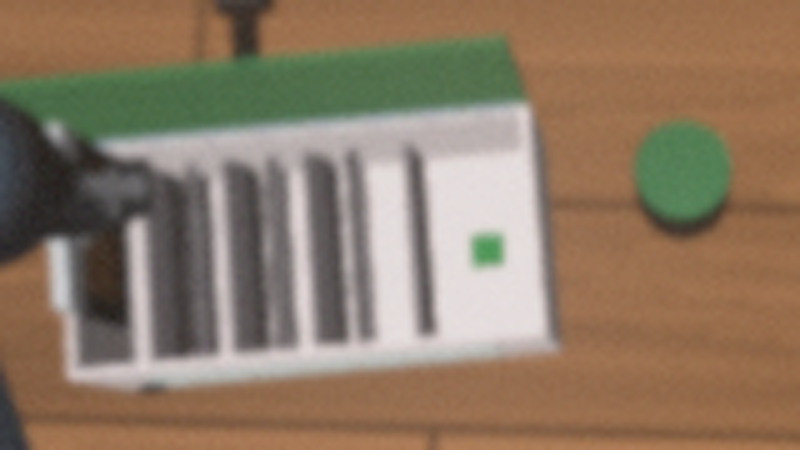

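Request:
apply_moves --targets '[[[0.4,0,0,0,0,-0.35,0],[0.4,0,0.1,0,0,-0.35,0],[0.4,0,0.1,0.5,0,-0.35,0],[0.4,0,0.1,2,0,-0.35,0],[0.4,0,0.1,4,0,-0.35,0],[0.4,0,0.1,6,0,-0.35,0],[0.4,0,0.1,7.2,0,-0.35,0],[0.4,0,0.1,7.2,0,-0.35,0]]]'

```text
time: 11.37
tool_pos: [0.4782, 0.2909, 0.162]
eef_rot: [[-0.008, -0.994, -0.108], [-0.005, -0.108, 0.994], [-1.0, 0.009, -0.004]]
force: [-0.6, -0.4, -0.9]
width: 0.0073
```

```bash
python3 - <<'E'
from h import *
im,c,st=snap('wrist');cv2.imwrite('pics/w10.png',im);print(st['tool_pos'],st['force'])
p=b2w([0,.0855,.0885]);print(p,tgt(p,96.63))
im=cv2.resize(im,None,fx=1.56,fy=1.56,interpolation=cv2.INTER_CUBIC);cv2.imwrite('pics/w10b.png',im)
E
```

```text
[0.47819119 0.29088597 0.16196153] [-0.63104021 -0.40801743 -0.89217572]
[0.4803284  0.29872821 0.0885    ] [-0.41 -0.13 -0.36  7.52 -0.23  0.68]
```

View pics/w10b.png

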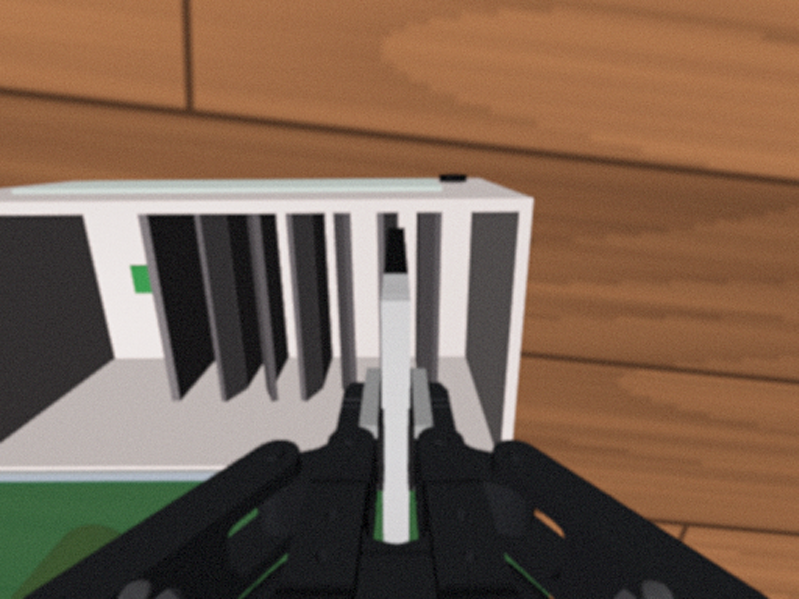

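Request:
apply_moves --targets '[[[0,0,0,0,0,0,0],[0,0,0,0,0,0,0],[0,0,0,0,0,0,0],[0,0,0,0,0,0,0],[0,0,0,0,0,0,0],[0,0,0,0,0,0,0],[0,0,0,0,0,0,0],[0,0,0,0,0,0,0]]]'

```text
time: 12.08
tool_pos: [0.48, 0.294, 0.1655]
eef_rot: [[-0.003, -0.994, -0.11], [-0.0, -0.11, 0.994], [-1.0, 0.003, 0.0]]
force: [-0.1, -0.3, -1.1]
width: 0.0068
```

```bash
python3 - <<'E'
from h import *
st=env.read_state()
print(st['tool_pos'],st['joint_vel'].round(2))
p=b2w([0,.0855,.0885]);print(p,tgt(p,96.63))
E
```

```text
[0.48001167 0.29399513 0.16545176] [0.02 0.1  0.02 0.03 0.02 0.15 0.16]
[0.4803284  0.29872821 0.0885    ] [-0.29  0.01 -0.17  7.69 -0.11  0.47]
```

Request:
apply_moves --targets '[[[-0.3,0,-0.1,0,-0.1,0.45,0],[-0.3,0,-0.2,0.6,-0.1,0.45,0],[-0.3,0,-0.2,1.4,-0.1,0.45,0],[-0.3,0,-0.2,2.4,-0.1,0.45,0],[-0.3,0,-0.2,3.4,-0.1,0.45,0],[-0.3,0,-0.2,4.4,-0.1,0.45,0],[-0.3,0,-0.2,5.2,-0.1,0.45,0],[-0.3,0,-0.2,5.7,-0.1,0.45,0]]]'

```text
time: 12.75
tool_pos: [0.4794, 0.2977, 0.1063]
eef_rot: [[-0.002, -0.993, -0.115], [-0.002, -0.115, 0.993], [-1.0, 0.002, -0.002]]
force: [0.1, -0.7, -1.4]
width: 0.007
```

```bash
python3 - <<'E'
from h import *
im,c,st=snap('wrist');cv2.imwrite('pics/w11.png',im);print(st['tool_pos'],st['force'])
p=b2w([0,.0855,.0885]);print(p,tgt(p,96.63))
im=cv2.resize(im,None,fx=1.56,fy=1.56,interpolation=cv2.INTER_CUBIC);cv2.imwrite('pics/w11b.png',im)
E
```

```text
[0.47941587 0.29768482 0.10631954] [ 0.13430028 -0.70196744 -1.36311756]
[0.4803284  0.29872821 0.0885    ] [-0.   -0.12 -0.16  1.73 -0.14  0.11]
```

View pics/w11b.png

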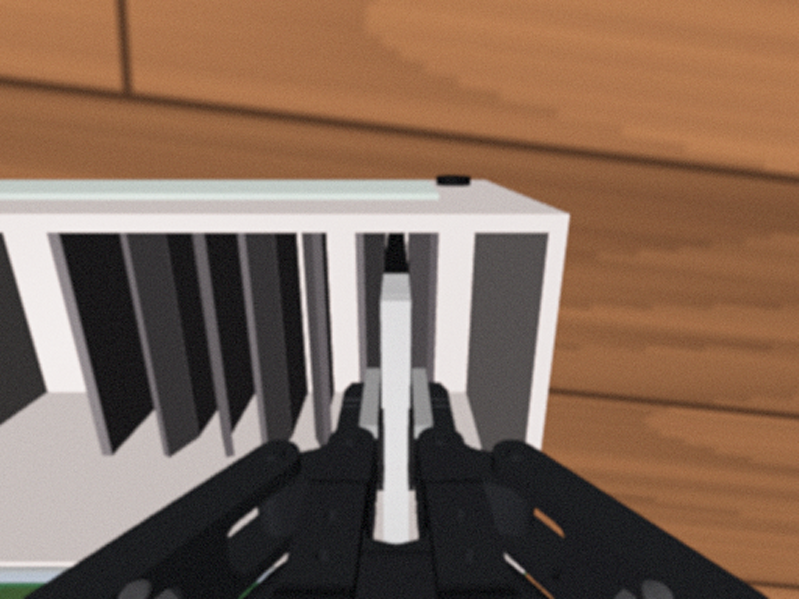

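Request:
apply_moves --targets '[[[0,0,-0.1,0.5,0,0,0],[0,0,-0.1,0.9,0,0,0],[0,0,-0.1,1.3,0,0,0],[0,0,-0.1,1.7,0,0,0],[0,0,-0.1,1.9,0,0,0],[0,0,-0.1,2,0,0,0],[0,0,-0.1,2,0,0,0],[0,0,-0.1,2,0,0,0]]]'

```text
time: 13.47
tool_pos: [0.4805, 0.2986, 0.0885]
eef_rot: [[0.002, -0.993, -0.115], [0.001, -0.115, 0.993], [-1.0, -0.003, 0.0]]
force: [0.5, 0.4, 0.1]
width: 0.0066
```

Request:
apply_moves --targets '[[[0,0,0,0,0,0,15],[0,0,0,0,0,0,25],[0,0,0,0,0,0,25],[0,0,0,0,0,0,25],[0,0,0,-0.5,0,0,25],[0,0,0,-1.5,0,0,25],[0,0,0,-3,0,0,25],[0,0,0,-5,0,0,25]]]'

```text
time: 14.13
tool_pos: [0.4794, 0.2978, 0.1385]
eef_rot: [[0.0, -0.993, -0.115], [-0.001, -0.115, 0.993], [-1.0, -0.0, -0.001]]
force: [0.6, 0.0, -0.6]
width: 0.0214
```

Request:
apply_moves --targets '[[[0,0,0,-3,0,0,30],[0,0,0,-6,0,0,35],[0,0,0,-9,0,0,45],[0,0,0,-11,0,0,45],[0,0,0,-11,0,-3,45],[0,0,0,-11,0,-6,45],[0,0,0,-11,0,-8,45],[0,0,0,-11,0,-8,45]]]'

```text
time: 14.8
tool_pos: [0.4909, 0.2124, 0.2499]
eef_rot: [[0.004, -0.994, -0.107], [-0.001, -0.107, 0.994], [-1.0, -0.004, -0.002]]
force: [0.2, -0.5, -0.0]
width: 0.0386
```

```bash
python3 - <<'E'
from h import *
im,c,st=snap('wrist');cv2.imwrite('pics/w12.png',im);print(st['tool_pos'],st['force'])
im=cv2.resize(im,None,fx=1.56,fy=1.56,interpolation=cv2.INTER_CUBIC);cv2.imwrite('pics/w12b.png',im)
print(tgt([.5535,-.2367,.25],90.7))
b=np.array([proj(c,b2w([x,.0855,.116]))[0]*1.56 for x in(-.045,.045)]);print(b)
E
```

```text
[0.49094597 0.21238814 0.24985253] [ 0.16763036 -0.5066886  -0.03480042]
[ 5.570e+00  3.000e-02  2.100e-01 -4.000e-02 -1.340e+00 -4.564e+01]
[[539.55486198 206.16264432]
 [526.51543467 342.76165933]]
```

View pics/w12b.png

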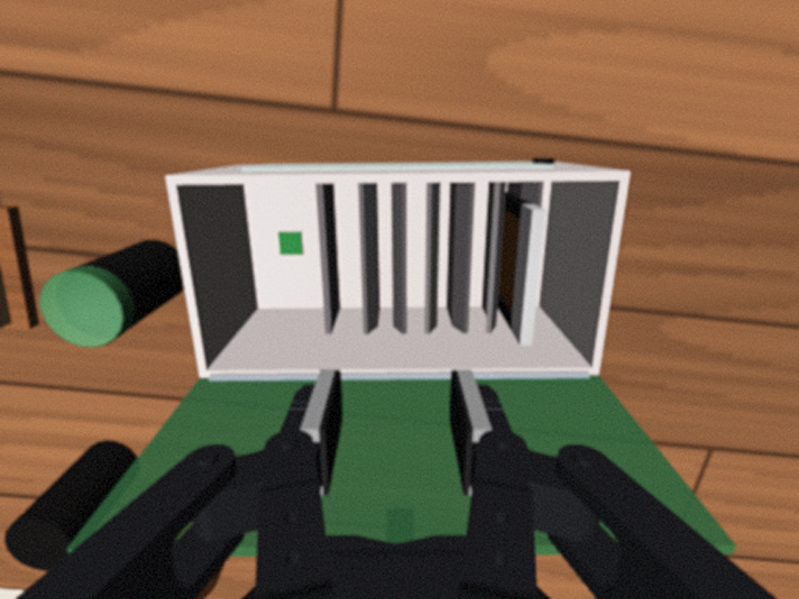

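Request:
apply_moves --targets '[[[0.5,0,0.1,0,0,-4,45],[1,0,0.1,0,-0.2,-8,45],[2,0,0.1,0,-0.4,-12,45],[3,0,0.1,0,-0.6,-16,45],[4,0,0.1,0,-0.8,-20,45],[5,0,0.1,0,-1,-24,45],[5.5,0,0.1,0,-1.2,-28,45],[5.5,0,0.1,0,-1.3,-32,45]]]'

```text
time: 15.52
tool_pos: [0.54, -0.0976, 0.2493]
eef_rot: [[0.002, -1.0, -0.022], [0.001, -0.022, 1.0], [-1.0, -0.002, 0.001]]
force: [0.9, 0.2, 0.1]
width: 0.0379
```

Request:
apply_moves --targets '[[[0,0,0,0,0,-4,45],[0,0,0,0,0,-8,45],[0,0,0,0,0,-11,45],[0,0,0,0,0,-13,45],[0,0,0,0,0,-13,45],[0,0,0,2,0,-13,45],[0,0,0,4,0,-13,45],[0,0,0,5,0,-13,45]]]'

```text
time: 16.18
tool_pos: [0.5417, -0.2245, 0.1964]
eef_rot: [[-0.002, -1.0, -0.022], [0.003, -0.022, 1.0], [-1.0, 0.002, 0.003]]
force: [0.6, 0.9, -0.3]
width: 0.0386
```

```bash
python3 - <<'E'
from h import *
st=env.read_state();print(st['tool_pos'],st['joint_vel'].round(1))
print(tgt([.5535,-.2367,.092],90.7))
E
```

```text
[ 0.54166829 -0.22450092  0.19640949] [  2.6   7.7  -2.6   5.8  -5.5 -11.4   4.3]
[ 0.59  0.15 -0.1  10.44 -1.17 -1.27]
```

Request:
apply_moves --targets '[[[0.5,0,0,0.5,-1,-1.1,45],[0.5,0,0,2,-1.2,-1.2,45],[0.5,0,0,4,-1.2,-1.2,45],[0.5,0,0,6.5,-1.2,-1.2,45],[0.5,0,0,8.5,-1.2,-1.2,45],[0.5,0,0,9.8,-1.2,-1.2,45],[0.5,0,0,10.3,-1.2,-1.2,45],[0.5,0,0,10.3,-1.2,-1.2,45]]]'

```text
time: 16.85
tool_pos: [0.5537, -0.2377, 0.0942]
eef_rot: [[-0.002, -1.0, -0.012], [0.001, -0.012, 1.0], [-1.0, 0.002, 0.001]]
force: [0.4, -0.1, 0.6]
width: 0.0386
```

```bash
python3 - <<'E'
from h import *
im,c,st=snap('wrist');cv2.imwrite('pics/w13.png',im);print(st['tool_pos'],st['force'])
print(tgt([.5535,-.2367,.092],90.7))
E
```

```text
[ 0.55365928 -0.23770158  0.09421231] [ 0.42270762 -0.10260638  0.60130155]
[-0.02  0.03  0.03  0.35  0.09  0.18]
```

View pics/w13.png

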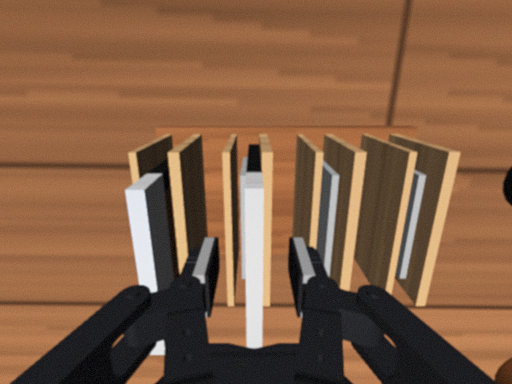

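Request:
apply_moves --targets '[[[0,0,0,0.2,0,0,0],[0,0,0,0.2,0,0,0],[0,0,0,0.2,0,0,0],[0,0,0,0.2,0,0,0],[0,0,0,0.2,0,0,0],[0,0,0,0.2,0,0,0],[0,0,0,0.2,0,0,0],[0,0,0,0.2,0,0,0]]]'

```text
time: 17.57
tool_pos: [0.555, -0.2381, 0.0947]
eef_rot: [[0.002, -1.0, -0.012], [0.002, -0.012, 1.0], [-1.0, -0.002, 0.002]]
force: [-1.5, 3.2, 5.7]
width: 0.0071
```

Request:
apply_moves --targets '[[[0,0,0,-0.5,0,0,0],[0,0,0,-1.2,0,0,0],[0,0,0,-2.2,0,0,0],[0,0,0,-3.5,0,0,0],[0,0,0,-5.5,0,0,0],[0,0,0,-8,0,0,0],[0,0,0,-11,0,0,0],[0,0,0,-14,0,0.3,0]]]'

```text
time: 18.23
tool_pos: [0.5532, -0.2388, 0.2362]
eef_rot: [[0.002, -1.0, -0.008], [-0.003, -0.008, 1.0], [-1.0, -0.002, -0.003]]
force: [0.6, -0.2, -0.4]
width: 0.0073
```

```bash
python3 - <<'E'
from h import *
im,c,st=snap('wrist');cv2.imwrite('pics/w14.png',im);print(st['tool_pos'],st['force'])
print(tgt(b2w([0,.0375,.24]),96.63))
E
```

```text
[ 0.5532478  -0.23878521  0.23619409] [ 0.6401399  -0.16532165 -0.37800111]
[-6.15 -0.31  0.78  0.05  6.77 49.14]
```

View pics/w14.png

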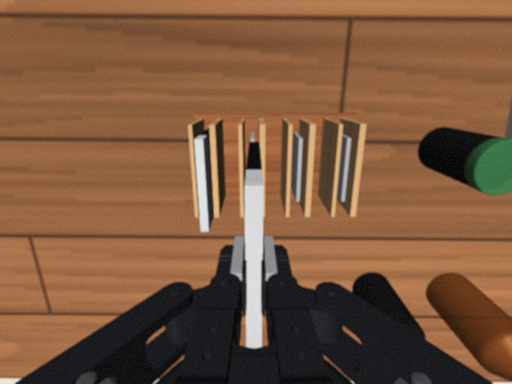

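Request:
apply_moves --targets '[[[-0.5,0,0.2,0,0.4,3,0],[-1,0,0.2,0,1,7,0],[-2,0,0.2,0,1.6,11,0],[-3,0,0.2,0,2.2,15,0],[-4,0,0.2,0,2.8,19,0],[-5,0,0.2,0,3.4,23,0],[-6,0,0.2,0,4,27,0],[-6,0,0.2,0,4.5,31,0]]]'

```text
time: 18.95
tool_pos: [0.5061, 0.0736, 0.2354]
eef_rot: [[0.001, -0.994, -0.113], [0.001, -0.113, 0.994], [-1.0, -0.001, 0.0]]
force: [0.8, 0.4, -1.5]
width: 0.0069
```

```bash
python3 - <<'E'
from h import *
st=env.read_state();print(st['tool_pos'],st['force'])
print(tgt(b2w([0,.0375,.24]),96.63))
E
```

```text
[0.50605684 0.0735678  0.23542911] [ 0.84408797  0.3587673  -1.48924639]
[-1.200e-01  3.000e-02  7.000e-02 -4.500e-01 -1.000e-02  1.786e+01]
```

Request:
apply_moves --targets '[[[0,0,0,0,0,4,0],[0,0,0,0,0,8,0],[0,0,0,0,0,11.5,0],[0,0,0,0,0,14.5,0],[0,0,0,0,0,16.5,0],[0,0,0,0,0,17.6,0],[0,0,0,0,0,17.6,0],[0,0,0,0,0,17.6,0]]]'

```text
time: 19.62
tool_pos: [0.4862, 0.2468, 0.2342]
eef_rot: [[-0.001, -0.993, -0.114], [-0.001, -0.114, 0.993], [-1.0, 0.001, -0.001]]
force: [-0.3, -1.1, -1.0]
width: 0.0071
```

Request:
apply_moves --targets '[[[0,0,0,0,0,0,0],[0,0,0,1,0,0,0],[0,0,0,3,0,0,0],[0,0,0,5,0,0,0],[0,0,0,6.5,0,0,0],[0,0,0,7,0,0,0],[0,0,0,7,0,0,0],[0,0,0,7,0,0,0]]]'

```text
time: 20.28
tool_pos: [0.4854, 0.2472, 0.1635]
eef_rot: [[-0.003, -0.994, -0.114], [-0.0, -0.114, 0.994], [-1.0, 0.003, -0.0]]
force: [1.7, 0.1, -0.8]
width: 0.0071
```

```bash
python3 - <<'E'
from h import *
im,c,st=snap('wrist');print(st['tool_pos'],st['force'],st['joint_vel'].round(1))
print(tgt(b2w([0,.0375,.0895]),96.63))
im=cv2.resize(im,None,fx=1.56,fy=1.56,interpolation=cv2.INTER_CUBIC);cv2.imwrite('pics/w15b.png',im)
E
```

```text
[0.48538845 0.2471664  0.16345213] [ 1.69402373  0.09681804 -0.77324131] [-0.4 -1.1 -0.2 -1.5  0.  -0.1 -0. ]
[-0.08  0.04 -0.09  7.47 -0.05  0.32]
```

View pics/w15b.png

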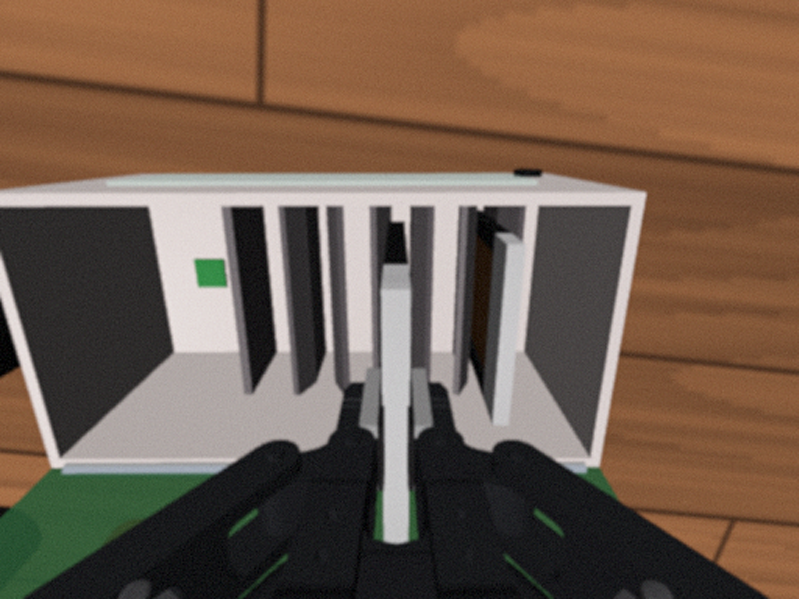

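Request:
apply_moves --targets '[[[0,0,0,0.3,0,0.35,0],[0,0,0,0.9,0,0.35,0],[0,0,0,1.7,0,0.35,0],[0,0,0,2.7,0,0.35,0],[0,0,0,3.7,0,0.35,0],[0,0,0,4.7,0,0.35,0],[0,0,0,5.4,0,0.35,0],[0,0,0,5.7,0,0.35,0]]]'

```text
time: 21.0
tool_pos: [0.483, 0.2509, 0.1042]
eef_rot: [[-0.006, -0.993, -0.115], [-0.002, -0.115, 0.993], [-1.0, 0.006, -0.001]]
force: [-1.1, -0.2, -0.2]
width: 0.0066
```

```bash
python3 - <<'E'
from h import *
st=env.read_state();print(st['tool_pos'],st['force'],st['joint_vel'].round(1))
print(tgt(b2w([0,.0375,.0895]),96.63))
E
```

```text
[0.482998   0.25091097 0.1042306 ] [-1.11921812 -0.21493297 -0.24194459] [ 0.8  2.3 -0.6  0.2 -1.2 -3.3  1. ]
[ 0.   -0.08 -0.36  1.47 -0.3  -0.02]
```

Request:
apply_moves --targets '[[[0,0,0,0.3,0,0,0],[0,0,0,0.7,0,0,0],[0,0,0,1.1,0,0,0],[0,0,0,1.4,0,0,0],[0,0,0,1.6,0,0,0],[0,0,0,1.7,0,0,0],[0,0,0,1.7,0,0,0],[0,0,0,1.7,0,0,0]]]'

```text
time: 21.67
tool_pos: [0.4845, 0.2517, 0.0896]
eef_rot: [[-0.003, -0.993, -0.115], [0.0, -0.115, 0.993], [-1.0, 0.003, 0.001]]
force: [0.6, 0.2, -0.7]
width: 0.0066
```

Request:
apply_moves --targets '[[[0,0,0,0.15,0,0,0],[0,0,0,0.15,0,0,15],[0,0,0,0.15,0,0,25],[0,0,0,0.1,0,0,25],[0,0,0,-0.5,0,0,25],[0,0,0,-1.5,0,0,25],[0,0,0,-3,0,0,25],[0,0,0,-5,0,0,25]]]'

```text
time: 22.33
tool_pos: [0.4836, 0.2511, 0.1396]
eef_rot: [[-0.005, -0.993, -0.115], [-0.002, -0.115, 0.993], [-1.0, 0.005, -0.001]]
force: [-0.4, -0.1, -0.9]
width: 0.0214
```

Request:
apply_moves --targets '[[[0,0,0,-3,0,0,30],[0,0,0,-6,0,0,35],[0,0,0,-9,0,0,45],[0,0,0,-11,0,-2,45],[0,0,0,-11,0,-6,45],[0,0,0,-11,0,-10,45],[1,0,0,-11,0,-14,45],[2,0,0,-11,0,-18,45]]]'

```text
time: 23.0
tool_pos: [0.5058, 0.0711, 0.2509]
eef_rot: [[-0.001, -0.997, -0.08], [0.001, -0.08, 0.997], [-1.0, 0.001, 0.001]]
force: [0.3, 0.1, 0.4]
width: 0.0385
```

```bash
python3 - <<'E'
from h import *
im,c,st=snap('wrist');print(st['tool_pos'],st['force'])
im=cv2.resize(im,None,fx=1.56,fy=1.56,interpolation=cv2.INTER_CUBIC);cv2.imwrite('pics/w16b.png',im)
print(tgt([.555,-.2858,.2],90.7))
print([proj(c,b2w([x,.0375,.116]))[0]*1.56 for x in(-.045,.045)])
E
```

```text
[0.50584869 0.07109701 0.25090421] [0.31556906 0.13185967 0.43573492]
[ 3.070e+00 -2.800e-01 -3.000e-02  5.280e+00 -2.540e+00 -3.475e+01]
[array([693.07633745, 199.96810644]), array([668.86490586, 337.27521248])]
```

View pics/w16b.png

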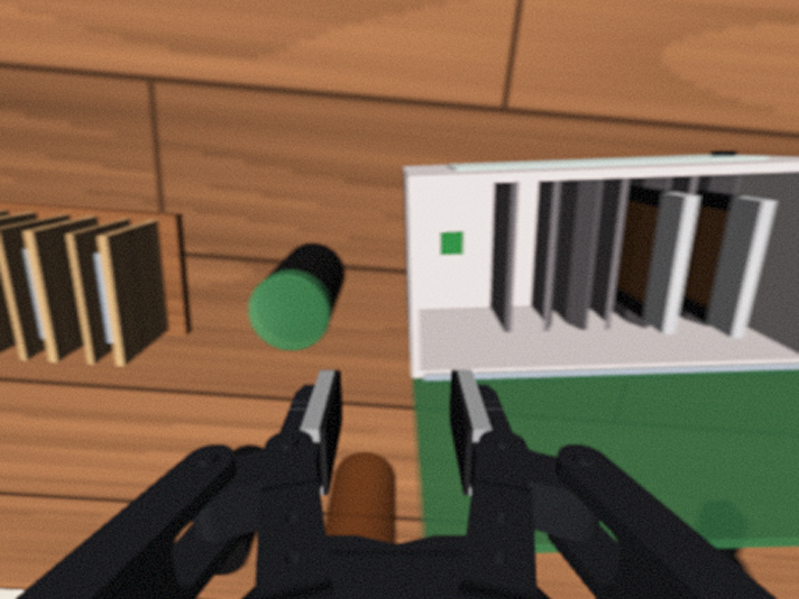

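Request:
apply_moves --targets '[[[0.5,-0.2,0,0,-0.2,-4,45],[1,-0.2,0,0,-0.5,-8,45],[1.5,-0.2,0,0,-0.8,-12,45],[2,-0.2,0,0,-1.2,-16,45],[2.5,-0.2,0,0,-1.5,-20,45],[3,-0.2,0,0,-1.8,-24,45],[3,-0.2,0,0,-2.2,-28,45],[3,-0.2,0,0,-2.5,-32,45]]]'

```text
time: 23.72
tool_pos: [0.5569, -0.2455, 0.2503]
eef_rot: [[-0.002, -1.0, -0.029], [0.004, -0.029, 1.0], [-1.0, 0.001, 0.004]]
force: [0.0, 0.6, 0.0]
width: 0.039
```

Request:
apply_moves --targets '[[[0,0,0,0,0,-1.5,45],[0,0,0,0,0,-2.5,45],[0,0,0,0.5,0,-2.5,45],[0,0,0,2,0,-2.5,45],[0,0,0,4,0,-2.5,45],[0,0,0,5,0,-2.5,45],[0,0,0,5,0,-2.5,45],[0,0,0,5,0,-2.5,45]]]'

```text
time: 24.38
tool_pos: [0.5569, -0.2667, 0.1985]
eef_rot: [[-0.005, -1.0, -0.031], [0.005, -0.031, 1.0], [-1.0, 0.005, 0.005]]
force: [0.6, -0.2, 0.2]
width: 0.0382
```

```bash
python3 - <<'E'
from h import *
st=env.read_state();print(st['tool_pos'],st['joint_vel'].round(1))
print(tgt([.555,-.2858,.092],90.7))
E
```

```text
[ 0.55687609 -0.26669738  0.19851127] [ 0.2 -0.8  1.2 -2.1  0.2 -0.2  0.1]
[ 1.07  0.3  -0.27 10.64  0.2  -1.96]
```

Request:
apply_moves --targets '[[[1,0.2,-0.2,0.3,0.2,-1.5,45],[1,0.2,-0.2,2,0.2,-1.9,45],[1,0.2,-0.2,4,0.2,-1.9,45],[1,0.2,-0.2,6.5,0.2,-1.9,45],[1,0.2,-0.2,8.8,0.2,-1.9,45],[1,0.2,-0.2,10,0.2,-1.9,45],[1,0.2,-0.2,10.6,0.2,-1.9,45],[1,0.2,-0.2,10.6,0.2,-1.9,45]]]'

```text
time: 25.05
tool_pos: [0.5546, -0.288, 0.0924]
eef_rot: [[-0.001, -1.0, -0.01], [0.0, -0.01, 1.0], [-1.0, 0.001, 0.0]]
force: [0.3, -0.9, 0.6]
width: 0.0384
```

```bash
python3 - <<'E'
from h import *
im,c,st=snap('wrist');cv2.imwrite('pics/w17.png',im);print(st['tool_pos'],st['force'])
print(tgt([.555,-.2858,.092],90.7))
E
```

```text
[ 0.55456902 -0.28795274  0.09243056] [ 0.31107193 -0.89623721  0.57528074]
[-0.11 -0.04  0.05  0.16  0.03  0.25]
```

View pics/w17.png

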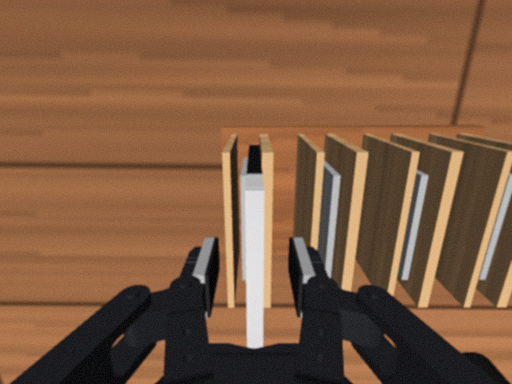

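Frame C sits centred between the pads (col 255). Close and draw it out.

Request:
apply_moves --targets '[[[0,0,0,0,0,0,0],[0,0,0,0,0,0,0],[0,0,0,0,0,0,0],[0,0,0,0,0,0,0],[0,0,0,0,0,0,0],[0,0,0,0,0,0,0],[0,0,0,0,0,0,0],[0,0,0,0,0,0,0]]]'

```text
time: 25.77
tool_pos: [0.5563, -0.2877, 0.0949]
eef_rot: [[0.003, -1.0, -0.012], [-0.0, -0.012, 1.0], [-1.0, -0.003, -0.0]]
force: [-1.3, 1.6, 5.4]
width: 0.0067
```

Request:
apply_moves --targets '[[[0,0,0,-0.5,0,0,0],[0,0,0,-1.2,0,0,0],[0,0,0,-2.2,0,0,0],[0,0,0,-3.5,0,0,0],[0,0,0,-5.5,0,0,0],[0,0,0,-8,0,0,0],[0,0,0,-11,0,0,0],[0,0,0,-14.3,0,0.3,0]]]'

```text
time: 26.43
tool_pos: [0.554, -0.2849, 0.2381]
eef_rot: [[-0.001, -1.0, -0.009], [0.001, -0.009, 1.0], [-1.0, 0.001, 0.001]]
force: [1.1, -0.4, 0.2]
width: 0.0071
```

```bash
python3 - <<'E'
from h import *
im,c,st=snap('wrist');cv2.imwrite('pics/w18.png',im);print(st['tool_pos'],st['force'])
print(tgt(b2w([0,-.0105,.24]),96.63))
E
```

```text
[ 0.55395188 -0.28490614  0.23809286] [ 1.10449865 -0.38099788  0.18434627]
[-6.07 -0.2   0.72  0.46  6.25 49.06]
```

View pics/w18.png

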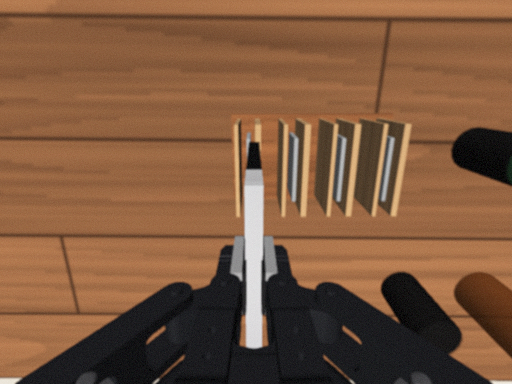

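Request:
apply_moves --targets '[[[-0.5,0,0,0.2,0.4,3,0],[-1,0,0,0.2,1,7,0],[-2,0,0,0.2,1.6,11,0],[-3,0,0,0.2,2.2,15,0],[-4,0,0,0.2,2.8,19,0],[-5,0,0,0.2,3.4,23,0],[-6,0,0,0.2,4,27,0],[-6,0,0,0.2,4.5,31,0]]]'

```text
time: 27.15
tool_pos: [0.5062, 0.0265, 0.236]
eef_rot: [[0.002, -0.993, -0.115], [0.002, -0.115, 0.993], [-1.0, -0.003, 0.002]]
force: [0.9, 0.2, -0.1]
width: 0.0066
```

```bash
python3 - <<'E'
from h import *
st=env.read_state();print(st['tool_pos'],st['force'])
print(tgt(b2w([0,-.0105,.24]),96.63))
E
```

```text
[0.50615383 0.02653475 0.23601582] [ 0.91949962  0.17555442 -0.09514147]
[-0.05  0.1   0.15 -0.36 -0.56 17.74]
```

Request:
apply_moves --targets '[[[0,0,0,0,-0.1,4,0],[0,0,0,0,-0.2,8,0],[0,0,0,0,-0.3,11.5,0],[0,0,0,0,-0.4,14.5,0],[0,0,0,0,-0.4,16.5,0],[0,0,0,0,-0.4,17.7,0],[0,0,0,0,-0.4,17.7,0],[0,0,0,0,-0.4,17.7,0]]]'

```text
time: 27.82
tool_pos: [0.4905, 0.2004, 0.2348]
eef_rot: [[0.001, -0.993, -0.115], [-0.0, -0.115, 0.993], [-1.0, -0.001, -0.0]]
force: [-0.4, -0.4, -0.5]
width: 0.0066
```

Request:
apply_moves --targets '[[[0,0,0,0,0,0,0],[0,0,0,1,0,0,0],[0,0,0,3,0,0,0],[0,0,0,5,0,0,0],[0,0,0,6.5,0,0,0],[0,0,0,7,0,0,0],[0,0,0,7,0,0,0],[0,0,0,7,0,0,0]]]'

```text
time: 28.48
tool_pos: [0.4906, 0.2001, 0.1641]
eef_rot: [[0.0, -0.994, -0.114], [-0.0, -0.114, 0.994], [-1.0, -0.0, -0.0]]
force: [-0.1, 0.9, -0.3]
width: 0.0069
```

```bash
python3 - <<'E'
from h import *
im,c,st=snap('wrist');print(st['tool_pos'],st['force'],st['joint_vel'].round(1))
print(tgt(b2w([0,-.0105,.089]),96.63))
im=cv2.resize(im,None,fx=1.56,fy=1.56,interpolation=cv2.INTER_CUBIC);cv2.imwrite('pics/w19b.png',im)
E
```

```text
[0.49055096 0.20009378 0.16411184] [-0.13402211  0.92102896 -0.33953114] [-0.3 -0.9 -0.1 -1.7 -0.   0.  -0.1]
[-0.08  0.02  0.1   7.58 -0.05  0.26]
```

View pics/w19b.png

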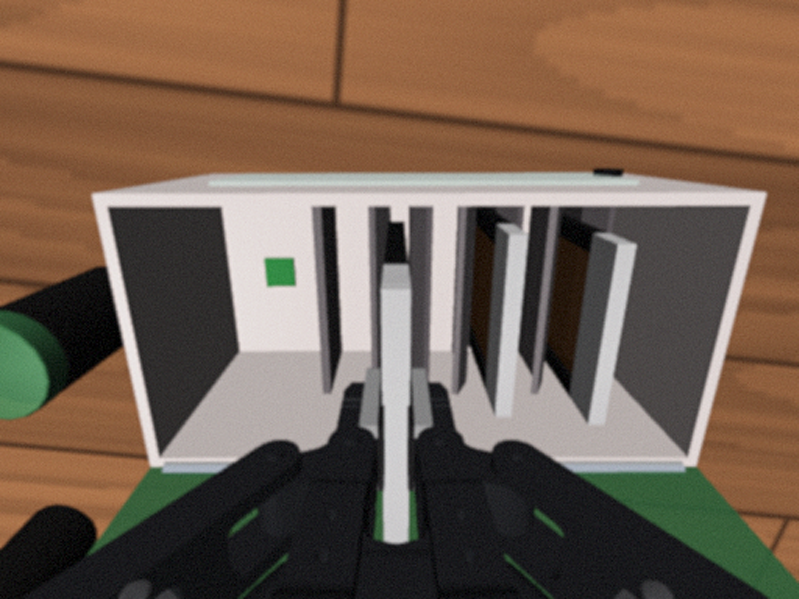

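Request:
apply_moves --targets '[[[0,0,0,0.3,0,0.3,0],[0,0,0,0.9,0,0.3,0],[0,0,0,1.7,0,0.3,0],[0,0,0,2.7,0,0.3,0],[0,0,0,3.7,0,0.3,0],[0,0,0,4.7,0,0.3,0],[0,0,0,5.4,0,0.3,0],[0,0,0,5.7,0,0.3,0]]]'

```text
time: 29.2
tool_pos: [0.4884, 0.2035, 0.1049]
eef_rot: [[-0.003, -0.993, -0.115], [-0.002, -0.115, 0.993], [-1.0, 0.003, -0.002]]
force: [0.1, -0.2, -0.7]
width: 0.0073
```

Request:
apply_moves --targets '[[[0,0,0,0.3,0,0,0],[0,0,0,0.7,0,0,0],[0,0,0,1.1,0,0,0],[0,0,0,1.4,0,0,0],[0,0,0,1.6,0,0,0],[0,0,0,1.8,0,0,0],[0,0,0,1.9,0,0,0],[0,0,0,1.9,0,0,0]]]'

```text
time: 29.87
tool_pos: [0.49, 0.2043, 0.0889]
eef_rot: [[0.0, -0.993, -0.115], [0.001, -0.115, 0.993], [-1.0, -0.0, 0.0]]
force: [-1.2, 0.0, 4.6]
width: 0.0067
```

Contact with the floor (4.6 N). Release and back off.

Request:
apply_moves --targets '[[[0,0,0,0,0,0,15],[0,0,0,0,0,0,25],[0,0,0,0,0,0,25],[0,0,0,0,0,0,25],[0,0,0,-0.5,0,0,25],[0,0,0,-1.5,0,0,25],[0,0,0,-3,0,0,25],[0,0,0,-5,0,0,25]]]'

```text
time: 30.53
tool_pos: [0.4889, 0.2036, 0.1382]
eef_rot: [[-0.002, -0.993, -0.115], [-0.001, -0.115, 0.993], [-1.0, 0.002, -0.001]]
force: [0.2, 0.3, -0.5]
width: 0.0215
```

Request:
apply_moves --targets '[[[0,0,0,-3,0,0,30],[0,0,0,-6,0,0,35],[0,0,0,-9,0,0,45],[0,0,0,-12,0,-2,60],[0,0,0,-14,0,-4,85],[0,0,0,-14,0,-6,100],[0,0,0,-14,0,-7,100],[0,0,0,-14,0,-7,100]]]'

```text
time: 31.2
tool_pos: [0.4983, 0.1312, 0.2789]
eef_rot: [[0.001, -0.994, -0.11], [0.0, -0.11, 0.994], [-1.0, -0.001, -0.0]]
force: [0.3, -0.9, -0.5]
width: 0.0853
```

```bash
python3 - <<'E'
from h import *
im,c,st=snap('wrist');print(st['tool_pos'],st['force'])
im2=cv2.resize(im,None,fx=1.56,fy=1.56,interpolation=cv2.INTER_CUBIC);cv2.imwrite('pics/w20b.png',im2)
im,c,st=snap('top');cv2.imwrite('pics/t20.png',im);
E
```

```text
[0.49832452 0.13121066 0.27886895] [ 0.32258827 -0.93228236 -0.54443429]
```

View pics/w20b.png

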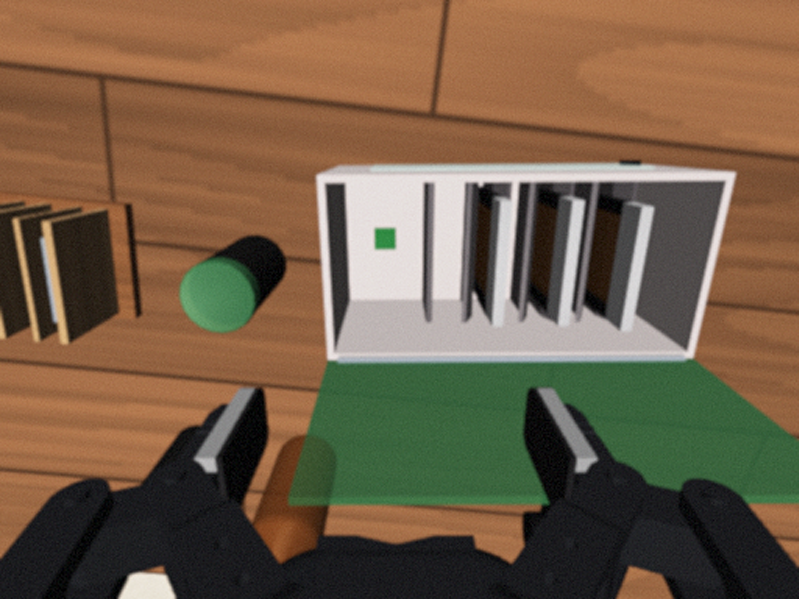

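View pics/t20.png

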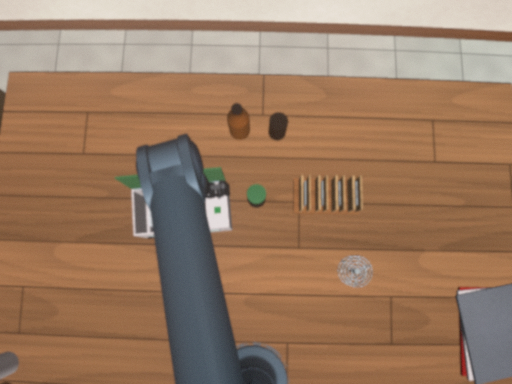

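```bash
python3 - <<'E'
from h import *
st=env.read_state();print(st['qpos'].round(1))
W=cam("wrist");T=cam("top");im=cv2.imread('pics/t20.png')
crop(im,235,170,285,220,'t20c',10)
print(atz(W,(219/1.56,294/1.56),.105),atz(W,(263/1.56,262/1.56),0.0),tgt([.536,0,.2],6.6))
E
```

```text
[-45.2   4.6  27.  107.9  -2.3  68.   79.2]
t20c scale 10 (500, 500, 3)
[0.53345437 0.0095617  0.105     ] [0.53582772 0.01272505 0.        ] [ 9.000e+01 -3.000e-02 -8.000e-02  7.740e+00 -2.320e+00 -1.386e+01]
```

View pics/t20c.png

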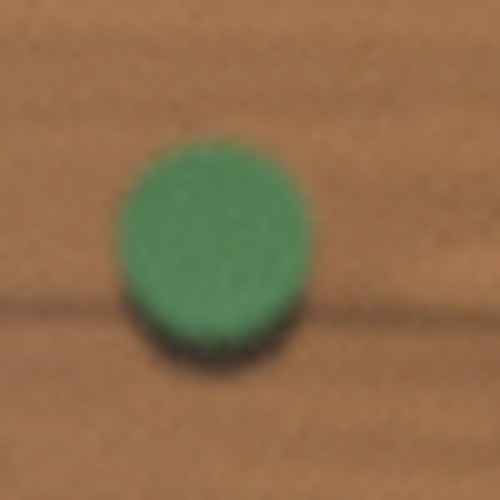

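Request:
apply_moves --targets '[[[7,0,0,0,0,-2,100],[14,0,0,0.5,-0.5,-4,100],[21,0,0,1,-1,-7,100],[28,0,0,1.5,-1.5,-10,100],[35,0,0,2,-2,-13,100],[42,0,0,2.5,-2.3,-13.9,100],[49,0,0,3,-2.3,-13.9,100],[56,0,0,3,-2.3,-13.9,100]]]'

```text
time: 31.97
tool_pos: [0.5356, -0.0002, 0.2457]
eef_rot: [[-0.004, -0.646, 0.763], [-0.001, 0.763, 0.646], [-1.0, 0.002, -0.004]]
force: [-0.0, 0.9, -1.1]
width: 0.0853
```

Request:
apply_moves --targets '[[[7,0,0,0.5,0,0,100],[14,0,0,1,0,0,100],[21,0,0,1.5,0,0,100],[28,0,0,2,0,0,100],[34,0,0,2,0,0,100],[34,0,0,2,0,0,100],[34,0,0,2,0,0,100],[34,0,0,2,0,0,100]]]'

```text
time: 32.63
tool_pos: [0.5366, 0.0004, 0.2276]
eef_rot: [[-0.001, -0.119, 0.993], [-0.0, 0.993, 0.119], [-1.0, 0.0, -0.001]]
force: [1.2, 0.5, 0.3]
width: 0.0851
```

```bash
python3 - <<'E'
from h import *
im,c,st=snap('wrist');print(st['tool_pos'],st['force'],st['joint_vel'].round(1))
im2=cv2.resize(im,None,fx=1.56,fy=1.56,interpolation=cv2.INTER_CUBIC);cv2.imwrite('pics/w21b.png',im2)
print(proj(c,[.536,.001,.105])*1.56)
print(tgt([.536,.001,.066],6.6))
im,c,st=snap('top');crop(im,235,170,285,220,'t21c',10)
E
```

```text
[5.36631086e-01 4.16674554e-04 2.27611288e-01] [1.15602331 0.51253209 0.33252515] [ 0.5 -0.5  0.4 -0.2  0.1  0.  -0.4]
[[392.74828937 286.58714685]]
[ 2.000e-01 -1.000e-02 -0.000e+00  1.618e+01  1.000e-01 -6.000e-02]
t21c scale 10 (500, 500, 3)
```

View pics/w21b.png

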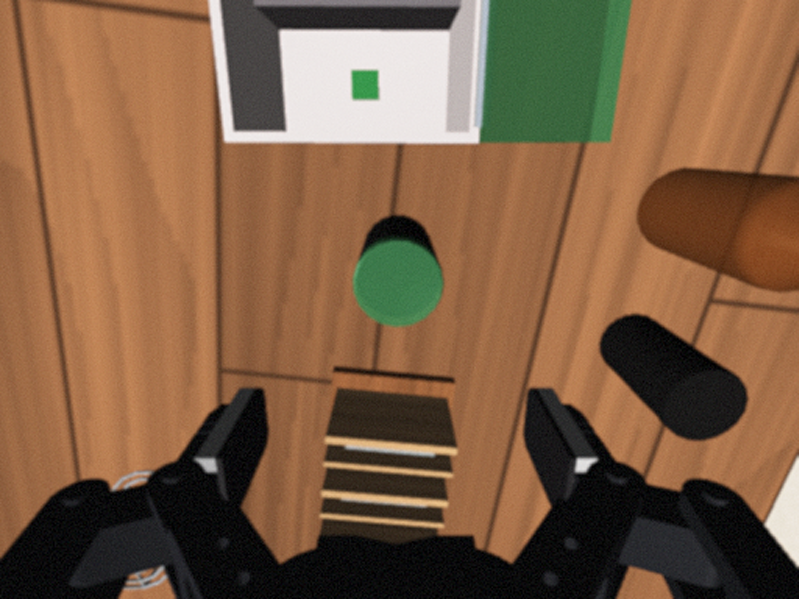

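Request:
apply_moves --targets '[[[0,0,0,1,0.2,0.1,100],[0,0,0,4,0.3,0.1,100],[0,0,0,7,0.3,0.1,100],[0,0,0,10,0.3,0.1,100],[0,0,0,13,0.3,0.1,100],[0,0,0,15.3,0.3,0.1,100],[0,0,0,16.2,0.3,0.1,100],[0,0,0,16.2,0.3,0.1,100]]]'

```text
time: 33.4
tool_pos: [0.5349, 0.0022, 0.0633]
eef_rot: [[-0.006, -0.116, 0.993], [-0.001, 0.993, 0.116], [-1.0, -0.001, -0.006]]
force: [0.1, 0.1, 0.3]
width: 0.0855
```

```bash
python3 - <<'E'
from h import *
im,c,st=snap('wrist');print(st['tool_pos'],st['force'],st['joint_vel'].round(1))
cv2.imwrite('pics/w22.png',im)
E
```

```text
[0.53491375 0.00221323 0.06330129] [0.10202923 0.09898875 0.2713671 ] [-0.7 -2.9  1.9 -2.5  1.3  1.4 -1. ]
```

View pics/w22.png

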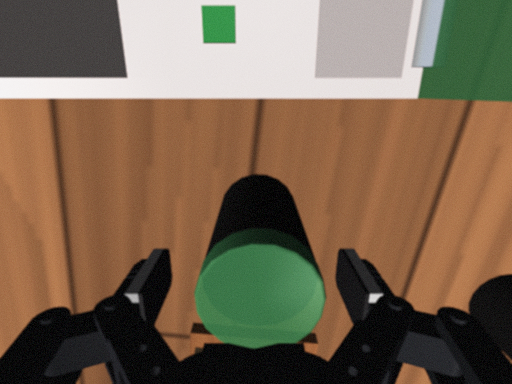

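```bash
python3 - <<'E'
from h import *
c=cam("wrist");print(atz(c,(260,289),.105),env.read_state()['tool_pos'])
E
```

```text
[0.53985924 0.00805788 0.105     ] [0.53669045 0.00207941 0.06518529]
```

Request:
apply_moves --targets '[[[0,0,0,0,0,0.2,60],[0,0,0,0,0,0.2,60],[0,0,0,0,0,0.2,50],[0,0,0,0,0,0.2,50],[0,0,0,0,0,0.2,50],[0,0,0,0,0,0.2,50],[0,0,0,0,0,0.2,50],[0,0,0,0,0,0.2,50]]]'

```text
time: 34.12
tool_pos: [0.5409, 0.0026, 0.0682]
eef_rot: [[0.003, -0.115, 0.993], [0.001, 0.993, 0.115], [-1.0, 0.001, 0.003]]
force: [-2.6, 0.5, 6.3]
width: 0.0554
```

Request:
apply_moves --targets '[[[0,0,0,-1,0,0,50],[0,0,0,-3,0,0,50],[0,0,0,-6,0,0,50],[0,0,0,-9,0,0,50],[0,0,0,-12,0,0,50],[0,0,0,-15,0,0,50],[0,0,0,-16.5,0,0,50],[0,0,0,-16.5,0,0,50]]]'

```text
time: 34.78
tool_pos: [0.5426, 0.0023, 0.2361]
eef_rot: [[0.01, -0.115, 0.993], [0.003, 0.993, 0.115], [-1.0, 0.002, 0.01]]
force: [1.0, 0.5, -2.1]
width: 0.0549
```

```bash
python3 - <<'E'
from h import *
im,c,st=snap('wrist');print(st['tool_pos'],st['force'],st['joint_vel'].round(1))
cv2.imwrite('pics/w23.png',im)
p=b2w([0,-.0925,.235]);print(p,tgt(p,6.63))
E
```

```text
[0.54256526 0.00231852 0.23614642] [ 0.96633162  0.51635934 -2.116597  ] [ 0.6  2.9 -1.3  3.9 -1.4 -2.6  1.2]
[0.5008798 0.1219186 0.235    ] [-1.000e-02  3.400e-01 -8.000e-02 -1.400e-01  1.232e+01 -2.600e+00]
```

View pics/w23.png

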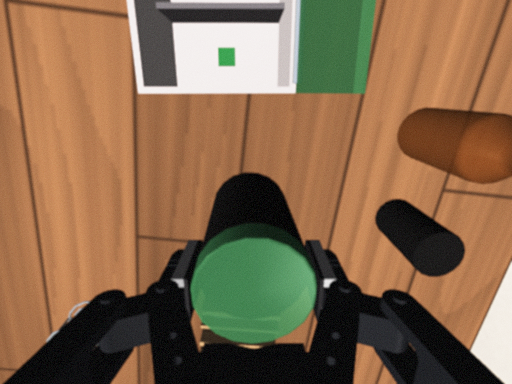

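```bash
python3 - <<'E'
from h import *
im=cv2.imread('pics/w23.png');crop(im,180,160,330,360,'w23c',3)
c=cam("wrist");st=env.read_state();z=st['tool_pos'][2]+.037
for dy in (0,.003,.006):
  a=np.linspace(0,2*np.pi,8,endpoint=False)
  q=np.array([[st['tool_pos'][0]+.028*np.cos(t),st['tool_pos'][1]+dy+.028*np.sin(t),z] for t in a])
  print(dy,((proj(c,q)-[180,160])*3).round(0).tolist())
E
```

```text
w23c scale 3 (600, 450, 3)
0 [[405.0, 424.0], [373.0, 302.0], [239.0, 235.0], [88.0, 273.0], [21.0, 388.0], [70.0, 502.0], [194.0, 555.0], [329.0, 525.0]]
0.003 [[409.0, 407.0], [377.0, 283.0], [241.0, 215.0], [89.0, 254.0], [22.0, 371.0], [71.0, 486.0], [196.0, 540.0], [332.0, 509.0]]
0.006 [[413.0, 390.0], [380.0, 264.0], [244.0, 195.0], [91.0, 235.0], [23.0, 353.0], [72.0, 470.0], [199.0, 525.0], [335.0, 494.0]]
```

View pics/w23c.png

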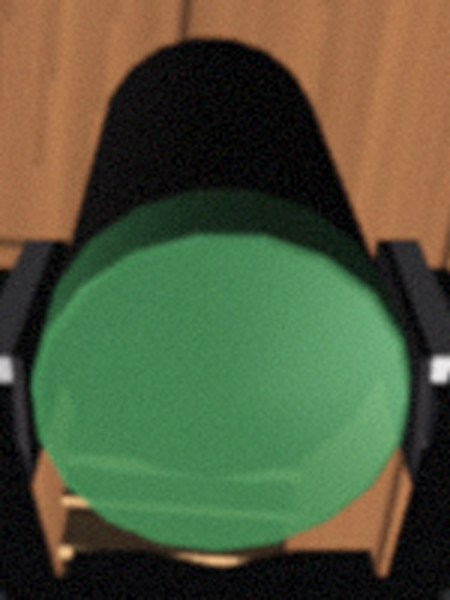

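Request:
apply_moves --targets '[[[0,0,0,0,1.5,-0.3,50],[0,0,0,0,4,-0.8,50],[0,0,0,0,7,-1.4,50],[0,0,0,0,10,-2,50],[0,0,0,0,11.8,-2.4,50],[0,0,0,0,12.3,-2.5,50],[0,0,0,0,12.3,-2.5,50],[0,0,0,0,12.3,-2.5,50]]]'

```text
time: 35.5
tool_pos: [0.4996, 0.1206, 0.2298]
eef_rot: [[-0.002, -0.115, 0.993], [-0.002, 0.993, 0.115], [-1.0, -0.002, -0.002]]
force: [0.1, -0.9, -1.8]
width: 0.0548
```

Request:
apply_moves --targets '[[[0,0,0,0,0,0,50],[0,0,0,0,0,0,50],[0,0,0,0,0,0,50],[0,0,0,0,0,0,50],[0,0,0,0,0,0,50],[0,0,0,0,0,0,50],[0,0,0,0,0,0,50],[0,0,0,0,0,0,50]]]'

```text
time: 36.17
tool_pos: [0.5004, 0.1218, 0.2311]
eef_rot: [[0.0, -0.115, 0.993], [0.0, 0.993, 0.115], [-1.0, 0.0, 0.0]]
force: [-0.0, -0.1, -2.9]
width: 0.0548
```

```bash
python3 - <<'E'
from h import *
im,c,st=snap('wrist');print(st['tool_pos'],st['force'],st['joint_vel'].round(1))
im2=cv2.resize(im,None,fx=1.56,fy=1.56,interpolation=cv2.INTER_CUBIC);cv2.imwrite('pics/w24.png',im2)
p=b2w([0,-.0925,.15]);print(p,tgt(p,6.63))
im,c,st=snap('side');crop(im,200,160,380,370,'s24',2.8)
E
```

```text
[0.50039695 0.12183822 0.23110513] [-0.03979349 -0.10160556 -2.86061318] [-0.1 -0.1  0.  -0.1  0.1 -0.1  0. ]
[0.5008798 0.1219186 0.15     ] [ 0.01  0.02 -0.01  8.11 -0.01  0.05]
s24 scale 2.8 (588, 504, 3)
```

View pics/w24.png

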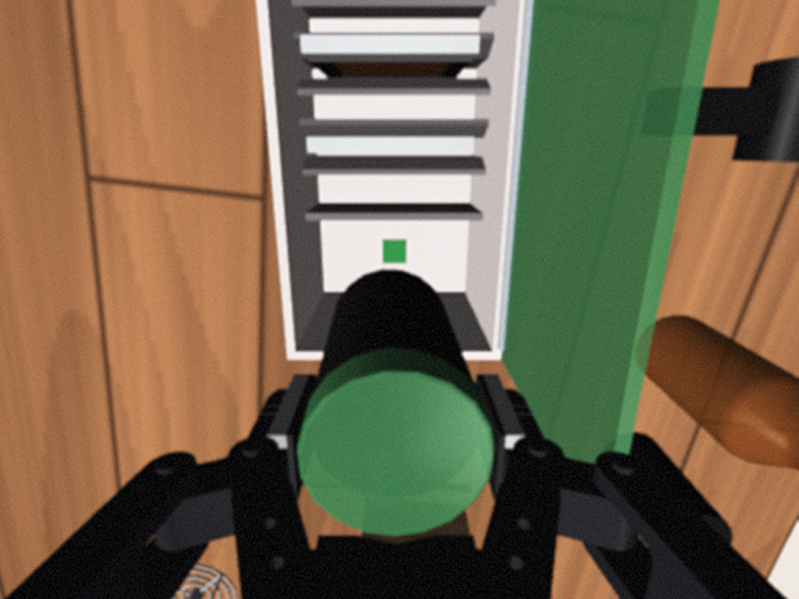

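View pics/s24.png

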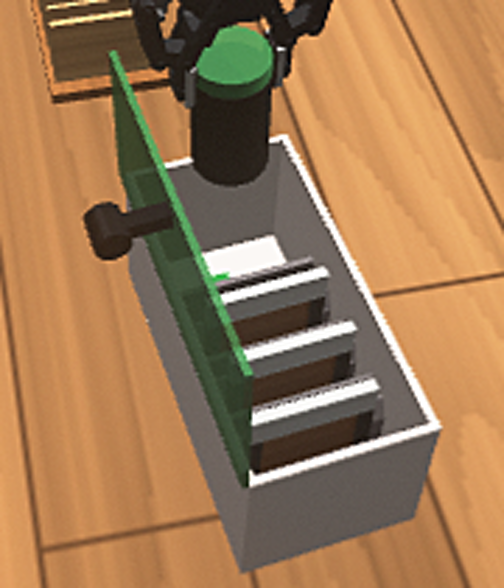

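```bash
python3 - <<'E'
from h import *
c=cam("wrist")
print(proj(c,b2w([0,-.0925,.006]))*1.56,atz(c,(395/1.56,251/1.56),.006),b2w([0,-.0925,.006]))
print(proj(c,[b2w([-.065,-.1325,.125]),b2w([.065,-.1325,.125])])*1.56)
print(tgt(b2w([0,-.0925,.076]),6.63))
E
```

```text
[[394.4336855  250.12572079]] [0.50143071 0.12123965 0.006     ] [0.5008798 0.1219186 0.006    ]
[[287.16019977 358.71829586]
 [501.30184894 358.76756324]]
[ 1.000e-02  2.000e-02 -0.000e+00  1.551e+01 -1.000e-02  4.000e-02]
```

Request:
apply_moves --targets '[[[0,0,0,1,0,0,50],[0,0,0,3,0,0,50],[0,0,0,5,0,0,50],[0,0,0,7,0,0,50],[0,0,0,9,0,0,50],[0,0,0,10.5,0,0,50],[0,0,0,11.5,0,0,50],[0,0,0,12,0,0,50]]]'

```text
time: 36.93
tool_pos: [0.4988, 0.1215, 0.109]
eef_rot: [[-0.003, -0.116, 0.993], [-0.002, 0.993, 0.116], [-1.0, -0.001, -0.003]]
force: [-1.6, 0.6, -1.3]
width: 0.0547
```

```bash
python3 - <<'E'
from h import *
im,c,st=snap('wrist');print(st['tool_pos'],st['force'],st['joint_vel'].round(1))
im2=cv2.resize(im,None,fx=1.56,fy=1.56,interpolation=cv2.INTER_CUBIC);cv2.imwrite('pics/w25.png',im2)
E
```

```text
[0.49876417 0.12147099 0.10899651] [-1.6072151   0.56786998 -1.25575784] [ 2.5  4.4 -1.9  0.7 -4.5 -5.1  3.6]
```

View pics/w25.png

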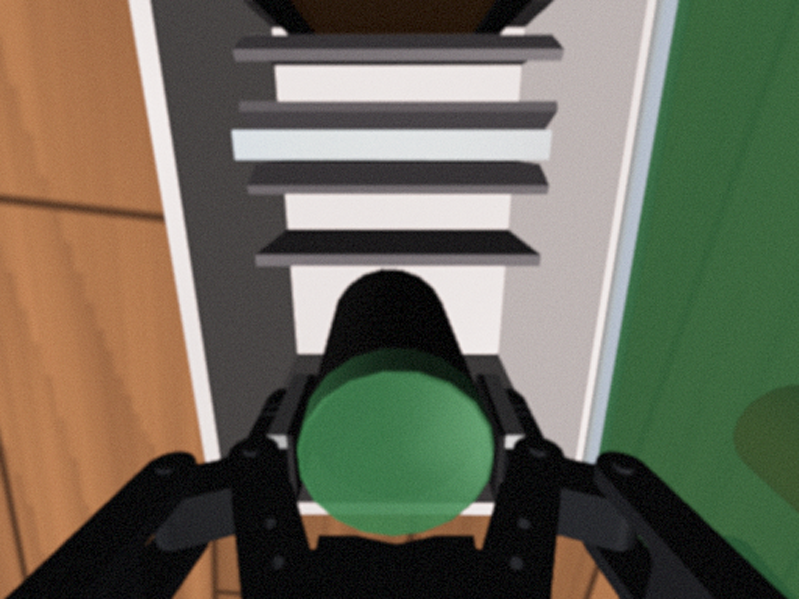

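Request:
apply_moves --targets '[[[0,0,0,0.7,0,0,50],[0,0,0,1.4,0,0,50],[0,0,0,2.1,0,0,50],[0,0,0,2.7,0,0,50],[0,0,0,3.2,0,0,50],[0,0,0,3.5,0,0,50],[0,0,0,3.6,0,0,50],[0,0,0,3.6,0,0,50]]]'

```text
time: 37.65
tool_pos: [0.4997, 0.1217, 0.0746]
eef_rot: [[-0.001, -0.115, 0.993], [-0.0, 0.993, 0.115], [-1.0, -0.0, -0.001]]
force: [-3.4, -1.0, -1.9]
width: 0.0552
```

Request:
apply_moves --targets '[[[0,0,0,0.1,0,0,50],[0,0,0,0.15,0,0,50],[0,0,0,0.15,0,0,50],[0,0,0,0.15,0,0,50],[0,0,0,0.15,0,0,50],[0,0,0,0.15,0,0,50],[0,0,0,0.15,0,0,50],[0,0,0,0.15,0,0,50]]]'

```text
time: 38.32
tool_pos: [0.5, 0.1218, 0.0743]
eef_rot: [[-0.001, -0.115, 0.993], [0.001, 0.993, 0.115], [-1.0, 0.001, -0.001]]
force: [-5.7, -1.6, 4.1]
width: 0.0548
```

Request:
apply_moves --targets '[[[0,0,0,0,0,0,75],[0,0,0,0,0,0,78],[0,0,0,0,0,0,78],[0,0,0,0,0,0,78],[0,0,0,0,0,0,78],[0,0,0,-0.5,0,0,78],[0,0,0,-1.5,0,0,78],[0,0,0,-3,0,0,78]]]'

```text
time: 38.98
tool_pos: [0.5016, 0.1219, 0.1044]
eef_rot: [[0.003, -0.115, 0.993], [-0.0, 0.993, 0.115], [-1.0, -0.001, 0.003]]
force: [-0.2, 1.5, 0.3]
width: 0.0664
```

Request:
apply_moves --targets '[[[0,0,0,-2.5,0,0,78],[0,0,0,-6,0,0,78],[0,0,0,-10,0,0,78],[0,0,0,-14,0,0,70],[0,0,0,-18,0,0,60],[0,0,0,-22,0,0,60],[0,0,0,-24,0,0,60],[0,0,0,-24,0,0,60]]]'

```text
time: 39.65
tool_pos: [0.5059, 0.1225, 0.3525]
eef_rot: [[0.017, -0.114, 0.993], [0.009, 0.993, 0.114], [-1.0, 0.007, 0.018]]
force: [0.6, 0.4, 0.1]
width: 0.0514
```

```bash
python3 - <<'E'
from h import *
im,c,st=snap('wrist');print(st['tool_pos'],st['force'],st['joint_vel'].round(1))
im2=cv2.resize(im,None,fx=1.56,fy=1.56,interpolation=cv2.INTER_CUBIC);cv2.imwrite('pics/w26.png',im2)
im,c,st=snap('side');crop(im,200,160,380,370,'s26',2.8)
print(st['qpos'].round(1))
E
```

```text
[0.50594598 0.12246127 0.35250691] [0.58796383 0.43323557 0.13010765] [ 0.3  2.7 -0.2  5.9 -0.8 -2.8  0.7]
s26 scale 2.8 (588, 504, 3)
[-56.1   1.2  39.  102.7  -0.9  75.6 -10.3]
```

View pics/w26.png

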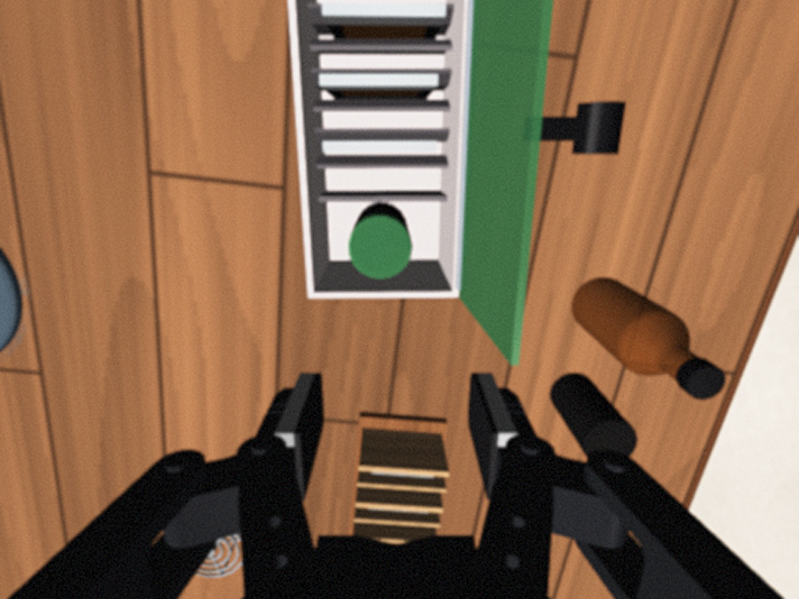

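View pics/s26.png

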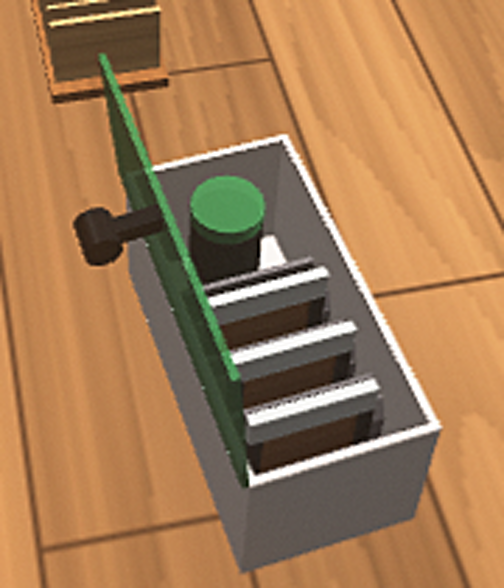

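```bash
python3 - <<'E'
from h import *
c=cam("wrist");S=cam("side")
print("can",atz(c,(380/1.56,246/1.56),.111),b2w([0,-.0925,0]))
print("handle",[ (z,atz(c,(600/1.56,128/1.56),z).round(4),atz(S,(234.6,243.9),z).round(4)) for z in(.21,.22,.23)])
H=b2w([.065,0,.125]);a=np.deg2rad(BOX[2]);ex=np.array([np.cos(a),np.sin(a),0])
for t in (95,100,105,109):
  p=np.deg2rad(t+21.9);q=H+.1207*(-np.cos(p)*ex+np.sin(p)*np.array([0,0,1]));print(t,q,proj(S,q),proj(c,q)*1.56)
print(tgt([.615,.228,.33],96.63))
E
```

```text
can [0.49214531 0.12257977 0.111     ] [0.5008798 0.1219186 0.       ]
handle [(0.21, array([0.6113, 0.2275, 0.21  ]), array([0.6064, 0.2087, 0.21  ])), (0.22, array([0.607 , 0.2267, 0.22  ]), array([0.6073, 0.2164, 0.22  ])), (0.23, array([0.6027, 0.2259, 0.23  ]), array([0.6082, 0.2241, 0.23  ]))]
95 [0.60900898 0.22760971 0.23263996] [[234.38137537 244.61302733]] [[614.54977809 125.81121032]]
100 [0.61812127 0.22866888 0.22747088] [[229.35718379 247.77731998]] [[627.01251288 126.16112305]]
105 [0.62675138 0.22967199 0.22152194] [[224.64911897 251.13246751]] [[637.37744803 126.54953658]]
109 [0.63326403 0.23042899 0.21623151] [[221.14030857 253.93035204]] [[644.14086794 126.88234213]]
[-90.04   0.45   0.2    1.76   9.24  12.39]
```

Request:
apply_moves --targets '[[[-7,0,0,0,1,1,60],[-14,0,0,0,2,3,60],[-21,0,0,0,3.5,5,60],[-28,0,0,0,5,7,60],[-35,0,0,0,6.5,9,60],[-42,0,0,0,8,11,60],[-49,0,0,0,9,12,60],[-56,0,0,0,9.2,12.4,60]]]'

```text
time: 40.42
tool_pos: [0.6133, 0.2308, 0.3406]
eef_rot: [[-0.002, -0.892, 0.452], [-0.001, 0.452, 0.892], [-1.0, 0.001, -0.002]]
force: [-0.2, 0.6, 0.2]
width: 0.0513
```

Request:
apply_moves --targets '[[[-7,0,0,0,0,0,60],[-14,0,0,0,0,0,60],[-21,0,0,0,0,0,60],[-28,0,0,0,0,0,60],[-34,0,0,0,0,0,60],[-34,0,0,0,0,0,60],[-34,0,0,0,0,0,60],[-34,0,0,0,0,0,60]]]'

```text
time: 41.08
tool_pos: [0.6127, 0.2273, 0.3427]
eef_rot: [[-0.001, -0.994, -0.113], [-0.001, -0.113, 0.994], [-1.0, 0.001, -0.001]]
force: [0.9, 0.3, 0.4]
width: 0.0511
```

```bash
python3 - <<'E'
from h import *
im,c,st=snap('wrist');print(st['tool_pos'],st['force'],st['joint_vel'].round(1))
im2=cv2.resize(im,None,fx=1.56,fy=1.56,interpolation=cv2.INTER_CUBIC);cv2.imwrite('pics/w27.png',im2)
H=b2w([.065,0,.125]);a=np.deg2rad(BOX[2]);ex=np.array([np.cos(a),np.sin(a),0])
for t in (90,95,100,105):
  p=np.deg2rad(t+21.9);q=H+.1207*(-np.cos(p)*ex+np.sin(p)*np.array([0,0,1]));print(t,q,proj(c,q)*1.56)
E
```

```text
[0.6127452  0.22727052 0.34265122] [0.86590008 0.32994439 0.37526581] [-0.3 -0.2  0.1 -0.4  0.1  0.2  0.6]
90 [0.59948386 0.22650256 0.23698984] [[396.43789468 272.67587566]]
95 [0.60900898 0.22760971 0.23263996] [[396.45036096 286.5106482 ]]
100 [0.61812127 0.22866888 0.22747088] [[396.45959244 298.50679791]]
105 [0.62675138 0.22967199 0.22152194] [[396.46573211 308.65337077]]
```

View pics/w27.png

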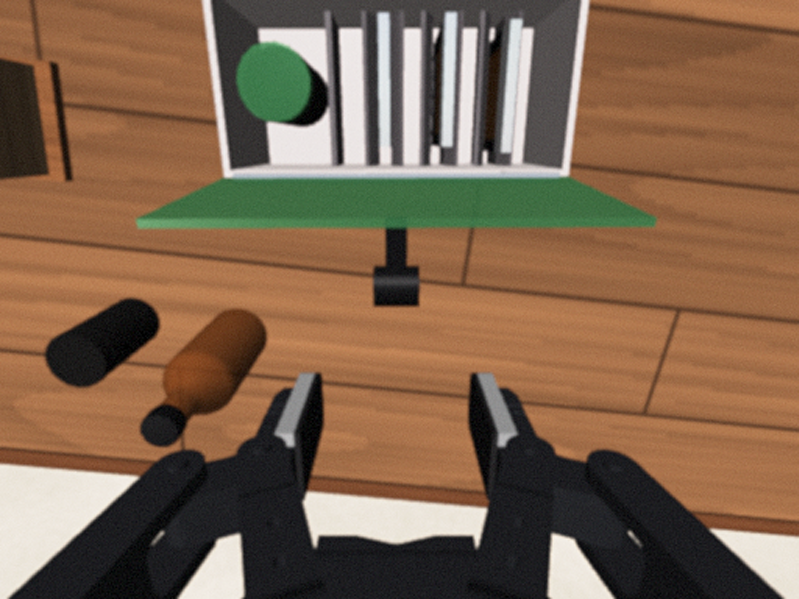

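Request:
apply_moves --targets '[[[0,0,0,1,0.2,0,60],[0,0,0,3.5,0.4,0,60],[0,0,0,6,0.4,0,60],[0,0,0,9,0.4,0,60],[0,0,0,11.5,0.4,0,60],[0,0,0,12.9,0.4,0,60],[0,0,0,12.9,0.4,0,60],[0,0,0,12.9,0.4,0,60]]]'

```text
time: 41.8
tool_pos: [0.6079, 0.2269, 0.2132]
eef_rot: [[-0.002, -0.993, -0.115], [-0.001, -0.115, 0.993], [-1.0, 0.002, -0.001]]
force: [0.3, 0.3, 1.1]
width: 0.0511
```

```bash
python3 - <<'E'
from h import *
im,c,st=snap('wrist');print(st['tool_pos'],st['force'],st['joint_vel'].round(1))
cv2.imwrite('pics/w28.png',im)
E
```

```text
[0.60791675 0.22686201 0.21317428] [0.25786922 0.27346408 1.07473414] [ 0.1 -1.6  0.6 -3.1  0.1  0.1  0.1]
```

View pics/w28.png

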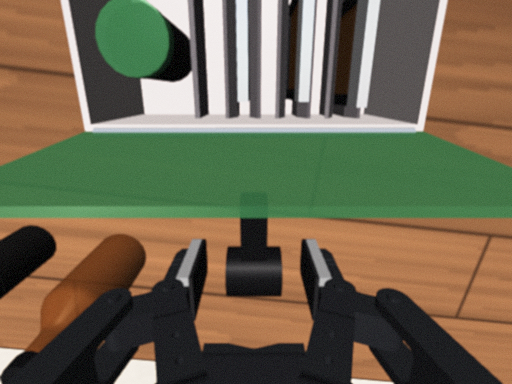

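Handle (226–281, rows 247–296) is centred between the pads. Close and compute the return arc.

Request:
apply_moves --targets '[[[0,0,0,0,0,0,10],[0,0,0,0,0,0,10],[0,0,0,0,0,0,10],[0,0,0,0,0,0,10],[0,0,0,0,0,0,10],[0,0,0,0,0,0,10],[0,0,0,0,0,0,10],[0,0,0,0,0,0,10]]]'

```text
time: 42.52
tool_pos: [0.6104, 0.2272, 0.2167]
eef_rot: [[0.004, -0.993, -0.115], [0.001, -0.115, 0.993], [-1.0, -0.004, 0.001]]
force: [1.2, -0.4, 5.9]
width: 0.0249
```

```bash
python3 - <<'E'
from h import *
st=env.read_state();print(st['tool_pos'],st['width'])
g=np.array(st['tool_pos'])+[0,0,.0187]
H=b2w([.065,0,.125]);a=np.deg2rad(BOX[2]);ex=np.array([np.cos(a),np.sin(a),0])
v=g-H;d=-v@ex;print(np.hypot(d,v[2]),np.rad2deg(np.arctan2(v[2],d)))
arc(.1207,117,[112,106,99,92,85,78,71,64])
arc(.1207,64,[57,50,43,37,31,26,23,21])
E
```

```text
[0.61044687 0.22721932 0.21669242] 0.024911303035184098
0.12378044402906961 116.89455134339224
112 [-0.44  0.96  0.  ]
106 [-0.86  2.15  0.  ]
99 [-1.18  3.59  0.  ]
92 [-1.33  5.05 -0.  ]
85 [-1.3   6.53 -0.  ]
78 [-1.08  7.98 -0.  ]
71 [-0.7   9.41 -0.  ]
64 [-0.14 10.77 -0.  ]
57 [ 0.72  1.29 -0.  ]
50 [ 1.59  2.47 -0.  ]
43 [ 2.6   3.55 -0.  ]
37 [ 3.57  4.36 -0.  ]
31 [ 4.61  5.07 -0.01]
26 [ 5.53  5.58 -0.01]
23 [ 6.11  5.84 -0.01]
21 [ 6.5   6.   -0.01]
```

Request:
apply_moves --targets '[[[0,0,0,-0.44,0.96,0,10],[0,0,0,-0.86,2.15,0,10],[0,0,0,-1.18,3.59,0,10],[0,0,0,-1.33,5.05,0,10],[0,0,0,-1.3,6.53,0,10],[0,0,0,-1.08,7.98,0,10],[0,0,0,-0.7,9.41,0,10],[0,0,0,-0.14,10.77,0,10]]]'

```text
time: 43.18
tool_pos: [0.5071, 0.2153, 0.2206]
eef_rot: [[0.013, -0.993, -0.114], [0.005, -0.114, 0.993], [-1.0, -0.014, 0.003]]
force: [3.2, -2.2, 9.5]
width: 0.0249
```

Request:
apply_moves --targets '[[[0,0,0,0.72,1.29,0,10],[0,0,0,1.59,2.47,0,10],[0,0,0,2.6,3.55,0,10],[0,0,0,3.57,4.36,0,10],[0,0,0,4.61,5.07,0,10],[0,0,0,5.4,5.5,0,10],[0,0,0,5.9,5.75,0,10],[0,0,0,6.2,5.9,0,10]]]'

```text
time: 43.85
tool_pos: [0.4428, 0.2078, 0.1547]
eef_rot: [[-0.0, -0.993, -0.116], [0.0, -0.116, 0.993], [-1.0, 0.0, 0.0]]
force: [-5.3, -2.3, 9.7]
width: 0.0252
```

```bash
python3 - <<'E'
from h import *
im,c,st=snap('wrist');print(st['tool_pos'],st['force'],st['width'])
cv2.imwrite('pics/w29.png',im)
g=np.array(st['tool_pos'])+[0,0,.0187]
H=b2w([.065,0,.125]);a=np.deg2rad(BOX[2]);ex=np.array([np.cos(a),np.sin(a),0])
v=g-H;d=-v@ex;print(np.hypot(d,v[2]),np.rad2deg(np.arctan2(v[2],d))-21.9)
im,c,st=snap('side');crop(im,200,160,380,370,'s29',2.8)
E
```

```text
[0.44278689 0.20775184 0.15471799] [-5.27119666 -2.28604231  9.70727734] 0.025245930697487196
0.1227471543726067 1.3318693099616503
s29 scale 2.8 (588, 504, 3)
```

View pics/w29.png

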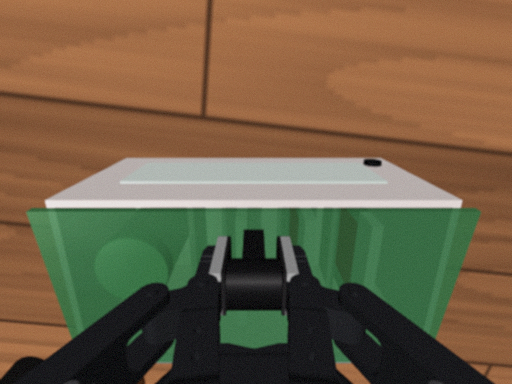

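View pics/s29.png

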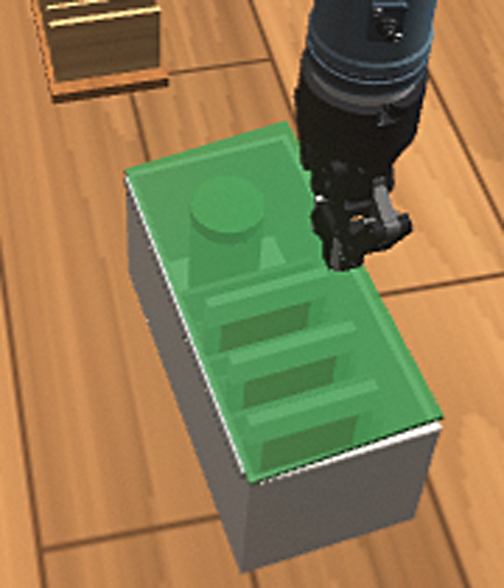

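Request:
apply_moves --targets '[[[0,0,0,0.1,0,0,10],[0,0,0,0.2,0,0,10],[0,0,0,0.3,0,0,10],[0,0,0,0.4,0,0,10],[0,0,0,0.5,0,0,10],[0,0,0,0.5,0,0,10],[0,0,0,0.5,0,0,10],[0,0,0,0.5,0,0,10]]]'

```text
time: 44.62
tool_pos: [0.4408, 0.2075, 0.1492]
eef_rot: [[-0.005, -0.993, -0.116], [-0.001, -0.116, 0.993], [-1.0, 0.005, -0.0]]
force: [-7.2, -2.5, 8.7]
width: 0.0251
```

Request:
apply_moves --targets '[[[0,0,0,0.1,0,0,10],[0,0,0,0.2,0,0,10],[0,0,0,0.3,0,0,10],[0,0,0,0.4,0,0,10],[0,0,0,0.4,0,0,10],[0,0,0,0.4,0,0,10],[0,0,0,0.4,0,0,10],[0,0,0,0.4,0,0,10]]]'

```text
time: 45.28
tool_pos: [0.4395, 0.2073, 0.1449]
eef_rot: [[-0.008, -0.993, -0.115], [-0.002, -0.115, 0.993], [-1.0, 0.008, -0.001]]
force: [-9.3, -2.9, 10.0]
width: 0.0246
```

```bash
python3 - <<'E'
from h import *
im,c,st=snap('wrist');print(st['tool_pos'],st['force'],st['width'])
cv2.imwrite('pics/w30.png',im)
im,c,st=snap('side');crop(im,230,220,370,370,'s30',4)
E
```

```text
[0.43948341 0.20730583 0.14485832] [-9.34249059 -2.8772343  10.04180274] 0.02464985180422459
s30 scale 4 (600, 560, 3)
```

View pics/w30.png

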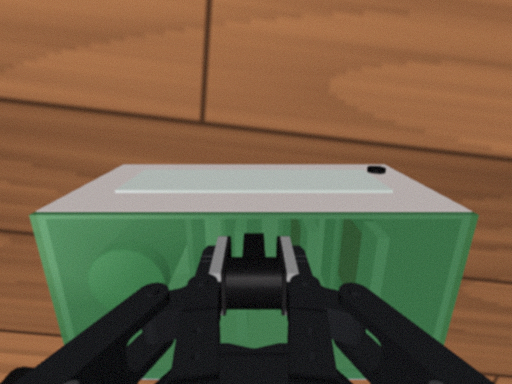

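View pics/s30.png

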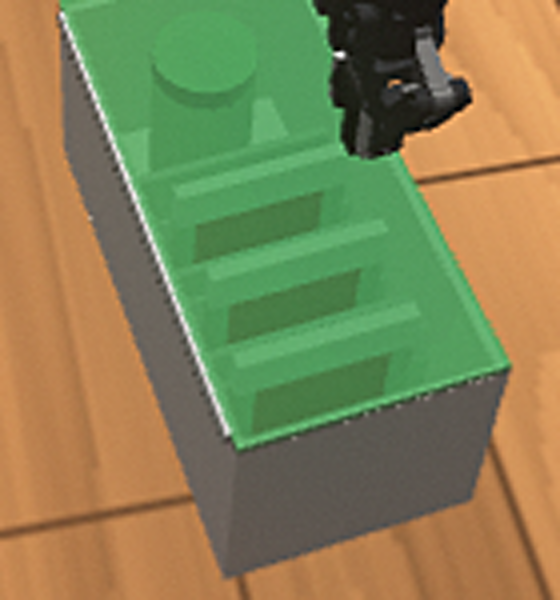

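Request:
apply_moves --targets '[[[0,0,0,0.1,0,0,10],[0,0,0,0.2,0,0,10],[0,0,0,0.3,0,0,10],[0,0,0,0.3,0,0,10],[0,0,0,0.3,0,0,10],[0,0,0,0.3,0,0,10],[0,0,0,0.3,0,0,10],[0,0,0,0.3,0,0,10]]]'

```text
time: 46.05
tool_pos: [0.4394, 0.2074, 0.1443]
eef_rot: [[-0.01, -0.993, -0.117], [-0.001, -0.117, 0.993], [-1.0, 0.01, -0.0]]
force: [-14.5, -6.1, 25.6]
width: 0.0249
```

Request:
apply_moves --targets '[[[0,0,0,-0.2,0,0,10],[0,0,0,-0.2,0,0,60],[0,0,0,-0.2,0,0,60],[0,0,0,-0.2,0,0,60],[0,0,0,-0.2,0,0,60],[0,0,0,-1,0,0,60],[0,0,0,-3,0,0,60],[0,0,0,-6,0,0,60]]]'

```text
time: 46.72
tool_pos: [0.4413, 0.2065, 0.2002]
eef_rot: [[-0.005, -0.993, -0.115], [-0.004, -0.115, 0.993], [-1.0, 0.005, -0.004]]
force: [1.0, 1.3, 0.9]
width: 0.0516
```

Request:
apply_moves --targets '[[[0,0,0,-4,0,0,60],[0,0,0,-8,0,0,60],[0,0,0,-12,0,0,60],[0,0,0,-14,3,-3,60],[0,0,0,-14,4,-6,60],[0,0,0,-14,4,-10,60],[0,0,0,-14,4,-14,60],[0,0,0,-14,4,-14,60]]]'

```text
time: 47.38
tool_pos: [0.4209, 0.0549, 0.3431]
eef_rot: [[0.002, -0.995, -0.102], [-0.0, -0.102, 0.995], [-1.0, -0.002, -0.001]]
force: [0.0, -0.3, 0.8]
width: 0.0513
```

Request:
apply_moves --targets '[[[0,0,0,0,0,-4,60],[0,0,0,0,0,-8,60],[0,0,0,0,0,-12,60],[0,0,0,0,0,-14,60],[0,0,0,0,0,-14,60],[0,0,0,0,0,-14,60],[0,0,0,0,0,-14,60],[0,0,0,0,0,-14,60]]]'

```text
time: 48.05
tool_pos: [0.4359, -0.0731, 0.3419]
eef_rot: [[-0.0, -0.993, -0.118], [0.0, -0.118, 0.993], [-1.0, -0.0, 0.0]]
force: [0.5, 0.0, 0.6]
width: 0.0512
```

```bash
python3 - <<'E'
from h import *
im,c,st=snap('side');print(st['tool_pos'],st['force']);cv2.imwrite('pics/s31f.png',im);crop(im,230,190,370,370,'s31',3.3)
im,c,st=snap('top');crop(im,120,165,280,250,'t31',5)
T,S=cam('top'),cam('side')
H=b2w([.065,0,.125]);a=np.deg2rad(BOX[2]);ex=np.array([np.cos(a),np.sin(a),0])
for t in (0,.03,.06,.1,.15):
  p=t+np.deg2rad(21.9);q=H+.1207*(-np.cos(p)*ex+np.sin(p)*np.array([0,0,1]))
  f=b2w([.065-.13*np.cos(t)+.005*np.sin(t),.1325,.125+.13*np.sin(t)+.005*np.cos(t)])
  print(t,(proj(S,q)-[230,190])*3.3,(proj(S,f)-[230,190])*3.3)
E
```

```text
[ 0.43591327 -0.07313188  0.34189402] [0.50961533 0.04210344 0.61114369]
s31 scale 3.3 (594, 462, 3)
t31 scale 5 (425, 800, 3)
0 [[298.00034625 175.92481638]] [[420.71594773 401.22328559]]
0.03 [[296.30417826 172.91890232]] [[421.48150876 397.58850674]]
0.06 [[294.42926774 169.98450281]] [[422.05158319 393.99695291]]
0.1 [[291.65155813 166.18912726]] [[422.50322556 389.28142803]]
0.15 [[287.7341177  161.64452803]] [[422.56411437 383.51635445]]
```

View pics/s31.png

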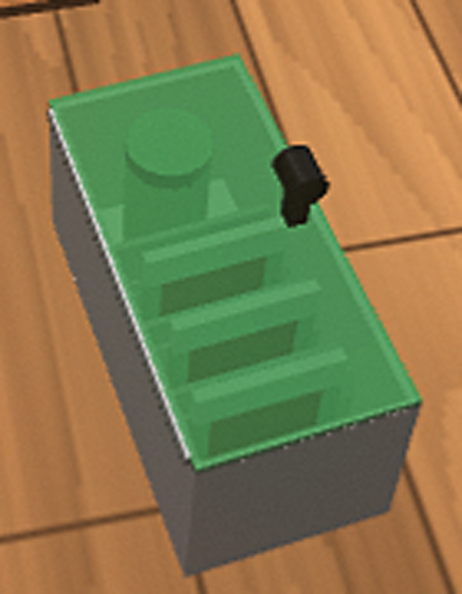

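View pics/t31.png

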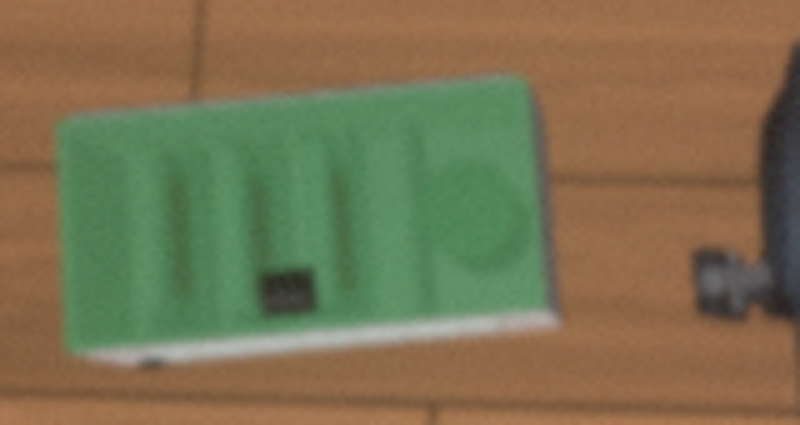

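View pics/s31f.png

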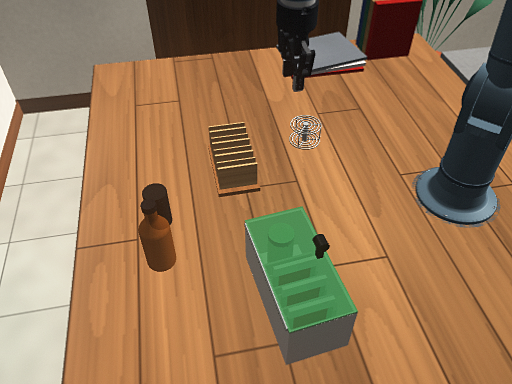

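```bash
python3 -c "
from rig import env
st=env.read_state();print(st['time'],st['joint_vel'].round(2),st['force'])
print(env.hand_in())"
```

```text
48.15 [ 0.1  -0.1   0.38 -0.09  0.06 -0.05  0.1 ] [0.66874162 0.64516739 0.08225019]
the job is handed in; nothing more can be done
None
```

I opened the flap to about 95° and it stayed up. I drew all three frames out of the rack, lowered each into its own slot, and stood the green-lidded canister in the pocket. Then I shut the flap, backed the arm away and handed the job in at 48 s.

**Last pictures:** The frames stand upright in slots 0, 1 and 2 at the same height, and the canister is upright in the pocket. The rack is empty, and the black canister, bottle and reel stand where they started.

**Flap shut:** The flap reached a stop, with the force rising to about 26 N and almost no further travel. After I let go, its free corner appeared within a pixel or so of where a fully shut flap would be, which is about 0 rad.

**Disagreements:**
- **Flap while open:** It moved a few degrees further open while I set the canister down; the gripper probably brushed it. It stayed open.
- **Canister along x:** One wrist reading, taken while the arm was still swinging, put the canister about 9 mm off the pocket centre along x. That is well within the ±45 mm allowed, but I did not measure it again before shutting the flap.

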